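# Find the battery box with the slack lid hinge and set it back

## Robot

A 6-joint arm with a two-finger parallel gripper is mounted at the origin on the work surface. World frame = base frame: x ahead of the robot, y to its left, z up, the work surface at z = 0. Lengths are in m, angles in rad, forces in N, time in s.
With the tool pointing down it reaches from about 0.275 to 0.875 m from the base axis. Payload 12.5 kg.
Tool frame: the origin (TCP) lies at the very end of the fingers, on their centre line; the grasp point (between the pads) lies 19 mm behind it; y points along the fingers, x is the direction in which the jaws open and shut, and the axes are right-handed (so a half turn about y gives the same grasp; the last joint's range is limited). The gripper opens to 85 mm and grips with 20 to 120 N. Pads are 22 mm wide; open, the fingers measure 114 mm over their backs; the gripper's body (76 mm by 85 mm) begins 54 mm behind the grasp point. The pads swing forward as they close: fully open they stand 13 mm farther back than shut.
Start: joints at [1.082, 0.351, 1.652, -0, 1.139, -0.085], TCP at [0.216, 0.506, 0.194] pointing down, gripper open.
Joint ranges: [-2.75, 2.75], [-0.79, 2.1], [0.01, 2.65], [-1.57, 4.71], [0.07, 3.14], [-2.87, 2.87]. Speed limits (rad/s): [2.22, 2.22, 2.79, 3.14, 3.14, 3.14].

## Interface

Orientations are given as a unit quaternion [x, y, z, w].
In Python, from station import telemetry, read_camera, order, spotter gives the robot as it stands.
- The arm moves only by the tool apply_moves, never from a script. Its argument "steps" is a list of rows, each a list of 7 numbers: the shift along the tool's x, y, z in mm, then the turn, a rotation vector about the tool's x, y, z in degrees, then the closure, from 0 (fully open) to 1 (shut). In form: [[tx, ty, tz, wx, wy, wz, jaw], ...]. A call has 1 to 8 rows; each row is the pose to reach, as a shift and turn from the pose measured when the call began, along the tool's axes at that moment; what a row does not reach only later rows make up. A row lasts 1/8 s, in which the tool goes at most 62.5 mm and 10.7 degrees, less where a joint would pass 70% of its speed; a pose out of reach is approached as far as the arm can. A call with a gripper value outside its range is refused whole. The fingers move at their own pace and stop on an object; "newtons" is the grip in N (left out, the last holds). Time passes only in rows, so rows that repeat a pose let the fingers close. It gives the time, the measured TCP pose, the force and the opening at its end, in the units of the state.
- telemetry.state(): the state, without advancing time (a new reading comes with each control period).
- read_camera(name): name is "scene" or "top"; returns a dict with "color" (384x512x3 uint8, red, green, blue), "range_z" (384x512 float32, m along the optical axis (not along the pixel's ray), 0 where there is no reading), "fx", "fy", "cx", "cy" (pixels), "world_to_cam" (4x4, takes a point from world to camera coordinates). Camera axes: x right, y down, z forward; pixel columns grow to the right and rows downward; lengths in m; the calibration is good to about 2 mm. A picture is of the moment at which its call begins.
- order.hand_in(): hands the job in, once; it reports no verdict.
Trained networks look in a picture, given as the dict that the camera call returned (one of the last four; its "shot" number tells which), for a name from the list of things; names that differ only in an ending like _2 or _b are one class to them, and where a whole thing is asked for, a point or a joint stands for the part that bears it (a point fixed in the world has none). Each returns a list of dicts, best first, with "p" (0 to 1); they miss things now and then, are a little off and sometimes report something else, mostly with a low value. They report only what shows in the picture. A call takes as long as a camera call. They do not tell look-alikes from the thing itself.
- spotter.boxes_of(picture, target): "extent" ([left, top, right, bottom] in pixels, round what is visible of it).
The state is a dict: "t": time; "joint_pos": joint angles; "dq": joint speeds; "joint_torque": joint torques, N m; "tcp_pos": TCP position; "tcp_rot": TCP orientation; "ft_force": force on the tool from outside, world axes, zero at the start; "moment": the same for the moment, N m; "width": opening from 0.0 (shut) to 1.0 (fully open).
Only numpy, scipy, OpenCV 4.12 (cv2) and the standard library are available. Lean on these libraries where they do the work, as an engineer would, in place of code of your own. Each camera call takes 0.05 s, during which the arm holds its last target.

## Task

These two battery boxes have just had friction hinges fitted, and one pair came out slack. Test them: lift each lid by its front tab to about half open (50 degrees or so) and let go. Leave the box whose lid holds where it stands, lid standing half open; slide the one whose lid sinks shut, lid down, straight back along the bench until its back sits flush against the socket trunking, keeping both boxes flat on the bench and everything else in its place.

Things in the scene. Friction and masses are not known exactly. Their poses are not given: they have to be found in the camera images.
- box_p: one of two identical dark grey plastic battery boxes, free to slide on the bench, 0.75 to 0.95 kg. The body is 140 deep (its x) by 180 wide (its y) by 80 mm high, with the lid 95 mm. Origin: centre of the underside. Its -x face is the front (finger tab, round charge socket), its flat +x face is the back (hinges). Which of the two has the slack hinge is not shown by its looks or by its place
- box_p_lid (a joint): angle of box_p's lid: 0 shut, grows as the front goes up, 1.57 upright, stop at 1.75. Hinge line along the box's y. A sound hinge takes about 1.5 to 2 N upward at the tab to lift and stays at any angle where it is let go; a slack one takes under 1 N and below upright sinks shut by itself in one to two seconds
- box_p_tab (a point): point on box_p's lid: middle of the lower front edge of the finger tab, 84 mm above the bench when shut. The tab is 50 wide (y), 8 thick, and stands out 24 mm beyond the box's front, free beneath. x axis runs from the tab towards the hinge, z out of the lid's top; the point is 159 mm before and 4 mm above the hinge line in this frame
- box_p_hinge (a point): centre of box_p's hinge line, at the rim 80 mm above the underside, 5 mm inside the back face
- box_q: one of two identical dark grey plastic battery boxes, free to slide on the bench, 0.75 to 0.95 kg. The body is 140 deep (its x) by 180 wide (its y) by 80 mm high, with the lid 95 mm. Origin: centre of the underside. Its -x face is the front (finger tab, round charge socket), its flat +x face is the back (hinges). Which of the two has the slack hinge is not shown by its looks or by its place
- box_q_lid (a joint): angle of box_q's lid: 0 shut, grows as the front goes up, 1.57 upright, stop at 1.75. Hinge line along the box's y. A sound hinge takes about 1.5 to 2 N upward at the tab to lift and stays at any angle where it is let go; a slack one takes under 1 N and below upright sinks shut by itself in one to two seconds
- box_q_tab (a point): point on box_q's lid: middle of the lower front edge of the finger tab, 84 mm above the bench when shut. The tab is 50 wide (y), 8 thick, and stands out 24 mm beyond the box's front, free beneath. x axis runs from the tab towards the hinge, z out of the lid's top; the point is 159 mm before and 4 mm above the hinge line in this frame
- box_q_hinge (a point): centre of box_q's hinge line, at the rim 80 mm above the underside, 5 mm inside the back face
- trunking_face (a point): fixed aluminium socket trunking with red sockets, across the bench behind the boxes, 60 thick, 980 long, 88 mm high. The point is the middle of the foot of its flat front face, at bench height; x points into the trunking (away from the boxes), y along it
- screwdriver_grip (a point): bystander: small screwdriver with black handle, 150 long, lying between the boxes; point on its handle
- cell: bystander: lilac battery cell, 18 across, 65 mm tall, standing upright between the boxes; origin at its underside
- solder_spool: bystander: spool of solder, 52 across, 40 mm high, standing between the boxes near the trunking; origin at its underside
- meter: bystander: blue hand-held multimeter, 180 x 88 x 45 mm, lying on its back on the right; origin at its underside
- tape_roll: bystander: roll of amber tape, 84 across, 19 mm high, on the right; origin at its underside
- parts_bowl: bystander: steel bowl, 100 across, 38 mm high, on the left; origin at its underside
- screw_bins: bystander: two stacked black bins, 160 x 100 x 151 mm, on the left; origin at the underside
Mind the look-alikes: they are no part of the job. Leave any brown look-alike of the box_p alone.

How it is judged:
By the outcome, as a careful person would: the job done as asked, in the order asked, and still so for the second after the job is handed in, with the robot touching nothing.
It also fails if it takes over 72 s, if anything falls off the work surface, if the arm or the gripper's body presses on something with over 40 N, if the wrist force passes 120 N, or if a joint passes its speed limit or range.

## Working session

There is one attempt and no reset: what is moved stays moved. The work goes in short steps, Python scripts to look and compute and a tool call to move; the robot and the scene stay as the last step left them, time stands still between calls to the robot, and variables do not carry over. Pictures are saved under pics/ and viewed, and the job is handed in when it is done.

Besides the shell and the picture viewer there is one more tool, called by a JSON object that holds its "method" and its "body", one argument or row to a line. apply_moves: Moves the arm, as the interface text tells. Its arguments: {"type":"object","properties":{"steps":{"type":"array","items":{"type":"array","items":{"type":"number"}}},"newtons":{"type":"number"}},"required":["steps"]}

```bash
mkdir -p pics; ls
cat > h.py <<'E'
import numpy as np, cv2
from station import telemetry, read_camera, order, spotter
def snap(n,f=None,crop=None,scale=1):
    p=read_camera(n)
    im=p["color"][:,:,::-1].copy()
    if crop: l,t,r,b=crop; im=im[t:b,l:r]
    if scale!=1: im=cv2.resize(im,None,fx=scale,fy=scale,interpolation=cv2.INTER_CUBIC)
    if f: cv2.imwrite("pics/"+f,im)
    return p
def world(p):
    d=p["range_z"]; v,u=np.mgrid[0:d.shape[0],0:d.shape[1]]
    P=np.stack([(u-p["cx"])/p["fx"]*d,(v-p["cy"])/p["fy"]*d,d,np.ones_like(d)],-1)
    T=np.linalg.inv(p["world_to_cam"])
    W=(P@T.T)[...,:3]; W[d==0]=np.nan
    return W
E
python3 - <<'E'
from h import *
for n in("scene","top"):
    p=snap(n,n+"0.png",scale=1.5)
    print(n,p["fx"],np.linalg.inv(p["world_to_cam"]).round(3).tolist())
    for k in("box_p","box_p_tab","trunking_face","cell","solder_spool","screwdriver_grip","meter","parts_bowl","screw_bins","tape_roll"):
        print(k,[(np.round(b["extent"]).tolist(),round(b["p"],2)) for b in spotter.boxes_of(p,k)][:4])
print(telemetry.state())
E
```

```text
pics
scene 417.76166846314266 [[0.785, 0.524, -0.329, 0.985], [0.619, -0.673, 0.405, -0.508], [-0.009, -0.522, -0.853, 1.143], [0.0, 0.0, 0.0, 1.0]]
box_p [([190.0, 206.0, 269.0, 291.0], 0.94), ([277.0, 122.0, 343.0, 196.0], 0.83), ([214.0, 83.0, 271.0, 142.0], 0.65)]
box_p_tab [([277.0, 120.0, 344.0, 182.0], 0.8), ([217.0, 81.0, 267.0, 126.0], 0.75)]
trunking_face [([201.0, 109.0, 419.0, 381.0], 0.7)]
cell []
solder_spool [([279.0, 202.0, 292.0, 226.0], 0.8)]
screwdriver_grip [([208.0, 168.0, 231.0, 177.0], 0.57)]
meter [([100.0, 282.0, 170.0, 355.0], 0.78)]
parts_bowl [([281.0, 77.0, 312.0, 100.0], 0.97)]
screw_bins [([328.0, 72.0, 386.0, 134.0], 0.9)]
tape_roll []
top 499.4691695242999 [[-0.022, -0.996, 0.088, 0.446], [-1.0, 0.023, 0.012, -0.017], [-0.013, -0.087, -0.996, 1.544], [0.0, 0.0, 0.0, 1.0]]
box_p [([163.0, 153.0, 226.0, 204.0], 0.96), ([152.0, 232.0, 225.0, 313.0], 0.83), ([293.0, 144.0, 364.0, 204.0], 0.76), ([87.0, 103.0, 418.0, 134.0], 0.58)]
box_p_tab [([149.0, 236.0, 225.0, 310.0], 0.73), ([165.0, 152.0, 225.0, 206.0], 0.58)]
trunking_face [([85.0, 103.0, 419.0, 13
[... 271 characters left out ...]
]
tape_roll [([381.0, 236.0, 410.0, 264.0], 0.91)]
{'t': 1.1, 'joint_pos': array([ 1.08239256e+00,  3.50691063e-01,  1.65178577e+00,  6.00243262e-06,
        1.13910858e+00, -8.45423628e-02]), 'dq': array([-0.00023754, -0.00083519, -0.00049169,  0.00033107,  0.00012655,
       -0.00105918]), 'joint_torque': array([-2.47014446e-03, -5.06021082e+01, -2.91653556e+01, -2.52089831e-04,
        4.38566412e-04, -4.53656389e-05]), 'tcp_pos': array([0.21607624, 0.50576802, 0.19359987]), 'tcp_rot': array([-0.59011875, -0.38956058,  0.38955794,  0.59012458]), 'ft_force': array([-0.58329342,  0.6182895 , -0.4822275 ]), 'moment': array([ 0.04382018, -0.02952127, -0.0205955 ]), 'width': 1.000712028080931}
```

View pics/top0.png

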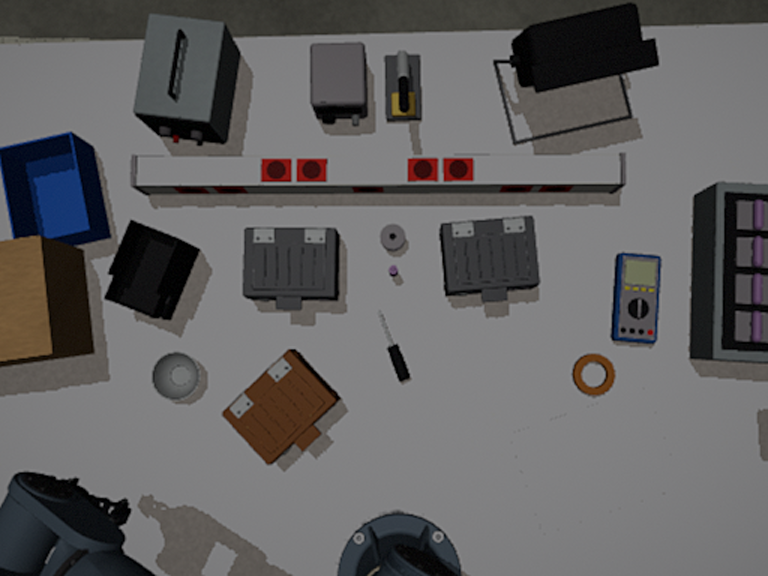

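View pics/scene0.png

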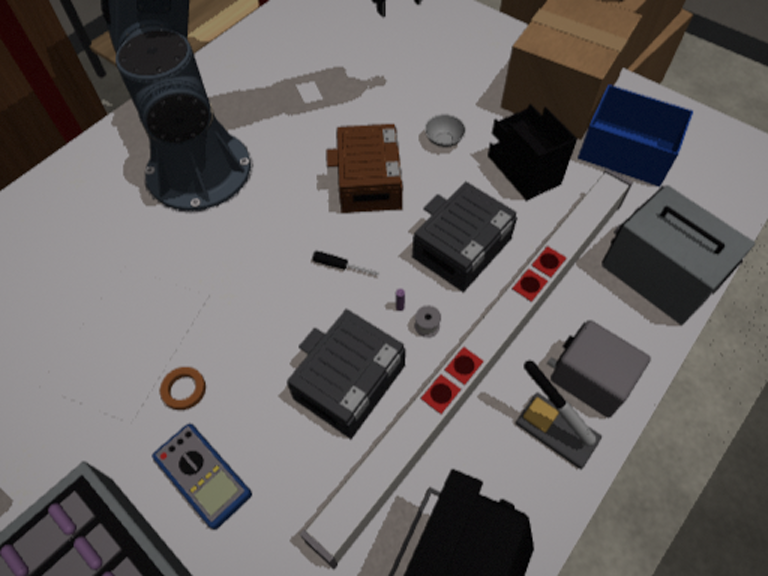

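Candidates (native top-view pixels): the left grey box (194,176) with its tab at (192,202), the right grey box (327,171) with its tab at (330,197), and the brown look-alike (187,271), which is excluded. The spotter's fourth "box" hit is the trunking. I'll measure the two grey ones next.

```bash
cat >> h.py <<'E'
def rect(W,uv,zlo,zhi):
    l,t,r,b=uv
    Z=np.full(W.shape[:2],False); Z[t:b,l:r]=True
    m=Z&(W[...,2]>zlo)&(W[...,2]<zhi)
    n,lab,st,_=cv2.connectedComponentsWithStats(m.astype(np.uint8))
    k=1+np.argmax(st[1:,4]); 
    return W[lab==k]
E
python3 - <<'E'
from h import *
p=snap("top","boxes.png",crop=(150,95,430,220),scale=2.8)
W=world(p)
for nm,uv in (("L",(155,140,235,215)),("R",(285,135,370,210))):
    P=rect(W,uv,0.085,0.12)
    xy=P[:,:2]
    print(nm,len(P),"z",np.percentile(P[:,2],[5,50,95]).round(4))
    r=cv2.minAreaRect((xy*1000).astype(np.float32)); print(r)
    # drop tab: pixels with local width
    for th in np.deg2rad(np.arange(-20,21,1)):pass
    best=None
    for th in np.deg2rad(np.arange(-20,20,.5)):
        R=np.array([[np.cos(th),np.sin(th)],[-np.sin(th),np.cos(th)]])
        q=xy@R.T
        lo=np.percentile(q,0.3,0);hi=np.percentile(q,99.7,0)
        # score back edge and side edges sharpness
        yy=q[:,1]; h=hi[1]-lo[1]
        if best is None or h<best[0]: best=(h,np.rad2deg(th),lo,hi)
    print("bestwidth",best)
    th=np.deg2rad(best[1])
    R=np.array([[np.cos(th),np.sin(th)],[-np.sin(th),np.cos(th)]])
    q=xy@R.T
    H,e=np.histogram(q[:,0],bins=np.arange(q[:,0].min(),q[:,0].max()+.004,.004)); print(H,e[[0,-1]])
    tab=q[q[:,0]<best[3][0]-0.146]; print("tab y",tab[:,1].min(),tab[:,1].max(), "box y",best[2][1],best[3][1])
# trunking face
P=rect(W,(85,95,425,140),0.07,0.1)
print("trunk z",np.median(P[:,2]))
for y0 in np.arange(-0.45,0.46,0.1):
    s=P[abs(P[:,1]-y0)<0.05]
    if len(s): print(round(y0,2),np.percentile(s[:,0],[0.5,2,98]).round(4))
# screwdriver, cell, spool
for nm,uv in (("drv",(250,205,278,258)),("cell",(256,172,268,190)),("spool",(250,145,274,172)),("brown",(145,228,230,315)),("meter",(400,160,450,235)),("bowl",(98,232,140,270))):
    P=rect(W,uv,0.012,0.12); print(nm,P.min(0).round(3),P.max(0).round(3))
E
```

```text
L 2908 z [0.0899 0.0959 0.1016]
((614.210693359375, 199.10426330566406), (180.65780639648438, 160.74501037597656), 88.23698425292969)
bestwidth (np.float64(0.17814983214598304), np.float64(-1.5000000000000002), array([0.52884379, 0.1261467 ]), array([0.68505285, 0.30429653]))
[ 34  17  26  28  15  35  68  77 109  62 108  78  66 116  66  76 108  62
  91  89  62 109  72  66 106  71  79  97  66  87  91  64  88  92  63  87
  93  64  93  26   1] [0.52844789 0.69244789]
tab y 0.19018557179095852 0.24014293025553626 box y 0.12614669764045797 0.304296529786441
R 2958 z [0.0899 0.096  0.1017]
((620.6614379882812, -195.19532775878906), (161.84048461914062, 180.38832092285156), 3.230071783065796)
bestwidth (np.float64(0.17870926428417258), np.float64(4.0), array([ 0.52610197, -0.32710251]), array([ 0.68444627, -0.14839324]))
[23 25 21 25 25 25 65 83 83 91 82 83 87 85 87 78 84 86 87 82 83 89 82 80
 85 84 83 88 80 85 81 90 70 80 91 82 83 82 75 71  7] [0.52466286 0.68866286]
tab y -0.26103080010908564 -0.21389975456563812 box y -0.32710250747329356 -0.14839324318912098
trunk z 0.08806014306879362
-0.45 [0.7639 0.7648 0.8262]
-0.35 [0.7668 0.7673 0.8257]
-0.25 [0.7691 0.7699 0.8274]
-0.15 [0.7708 0.7718 0.8297]
-0.05 [0.7733 0.774  0.8324]
0.05 [0.7747 0.7755 0.835 ]
0.15 [0.777  0.7778 0.8379]
0.25 [0.7784 0.7793 0.8402]
0.35 [0.7814 0.7818 0.8394]
0.45 [0.7831 0.7837 0.8419]
drv [ 0.388 -0.031  0.012] [0.525 0.027 0.033]
cell [ 0.601 -0.012  0.013] [0.618 0.004 0.074]
spool [ 0.654 -0.029  0.028] [0.704 0.02  0.049]
brown [0.237 0.11  0.012] [0.456 0.334 0.107]
meter [ 0.452 -0.544  0.012] [ 0.637 -0.442  0.05 ]
bowl [0.359 0.389 0.012] [0.455 0.488 0.045]
```

View pics/boxes.png

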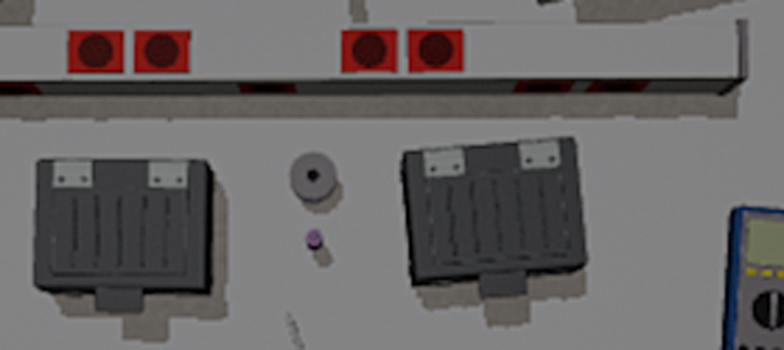

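```bash
cat >> h.py <<'E'
from scipy.spatial.transform import Rotation as Ro
BX={"L":dict(yaw=-1.5,face=.5527,yc=.2152),"R":dict(yaw=4.0,face=.5495,yc=-.2377)}
def loc(b,x,y,z):  # x: ahead of front face(+ towards back), y from centre
    B=BX[b];t=np.deg2rad(B["yaw"]);c,s=np.cos(t),np.sin(t)
    X=B["face"]+x;Y=B["yc"]+y
    return np.array([c*X-s*Y,s*X+c*Y,z])
def down(yaw,flip):  # tool x along +-box y, tool y down, yaw deg
    t=np.deg2rad(yaw); f=-1 if flip else 1
    x=f*np.array([-np.sin(t),np.cos(t),0]); y=np.array([0,0,-1.]); return Ro.from_matrix(np.stack([x,y,np.cross(x,y)],1))
def rel(pos,R,s=None):
    s=s or telemetry.state(); R0=Ro.from_quat(s["tcp_rot"])
    t=R0.inv().apply(pos-s["tcp_pos"])*1000; w=(R0.inv()*R).as_rotvec(degrees=True)
    return t.round(1).tolist()+w.round(2).tolist()
E
python3 - <<'E'
from h import *
s=telemetry.state(); print(s["t"],Ro.from_quat(s["tcp_rot"]).as_matrix().round(3).tolist(),s["joint_pos"])
for f in(0,1): print(f,rel(loc("L",-.016,0,.18),down(-1.5,f)),rel(loc("L",-.016,0,.07),down(-1.5,f)))
print(loc("L",-.016,0,.07))
E
```

```text
1.15 [[0.393, -0.0, -0.92], [0.92, -0.0, 0.393], [-0.0, -1.0, -0.0]] [ 1.08237909e+00  3.50718409e-01  1.65182062e+00 -9.96937914e-06
  1.13908573e+00 -8.45958358e-02]
0 [-152.0, 13.6, -419.6, 0.0, -21.64, -0.0] [-152.0, 123.6, -419.6, 0.0, -21.64, -0.0]
1 [-152.0, 13.6, -419.6, 0.0, 158.36, 0.0] [-152.0, 123.6, -419.6, 0.0, 158.36, 0.0]
[0.54214937 0.20107709 0.07      ]
```

{"method": "apply_moves", "body": {
  "steps": [
    [-19,2,-52,0,-3,0,0],
    [-38,4,-105,0,-6,0,0],
    [-57,5,-157,0,-9,0,0],
    [-76,7,-210,0,-12,0,0],
    [-95,9,-262,0,-15,0,0],
    [-114,10,-315,0,-18,0,0],
    [-133,12,-367,0,-20,0,0],
    [-152,14,-420,0,-21.6,0,0]
  ],
  "newtons": 20
}}

```text
t: 2.15
tcp_pos: [0.5438, 0.1995, 0.1797]
tcp_rot: [0.506, 0.494, -0.493, -0.506]
ft_force: [0.4, 1.0, -0.0]
width: 0.999
```

Run:
```python
from h import *
s=telemetry.state(); print(s["t"],s["tcp_pos"],s["joint_pos"],s["dq"].round(2))
print(rel(loc("L",-.016,0,.07),down(-1.5,0)))
p=snap("top","t1.png",crop=(140,130,260,230),scale=5)
p=snap("scene","s1.png",crop=(220,70,400,220),scale=4)
```

```text
2.15 [0.5438115  0.19952587 0.17967288] [ 2.71259368e-01  4.17677234e-01  1.58925834e+00  6.74403235e-05
  1.13433614e+00 -1.27370702e+00] [-0.69  0.35 -0.49  0.    0.13 -0.91]
[1.5, 109.7, 1.7, 0.02, 0.02, 0.01]
```

View pics/t1.png

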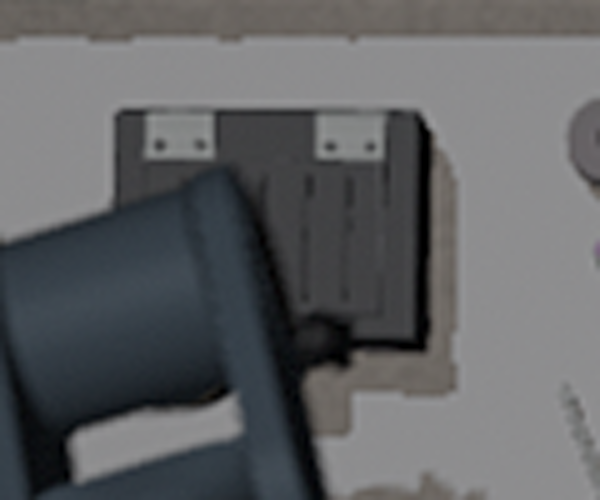

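View pics/s1.png

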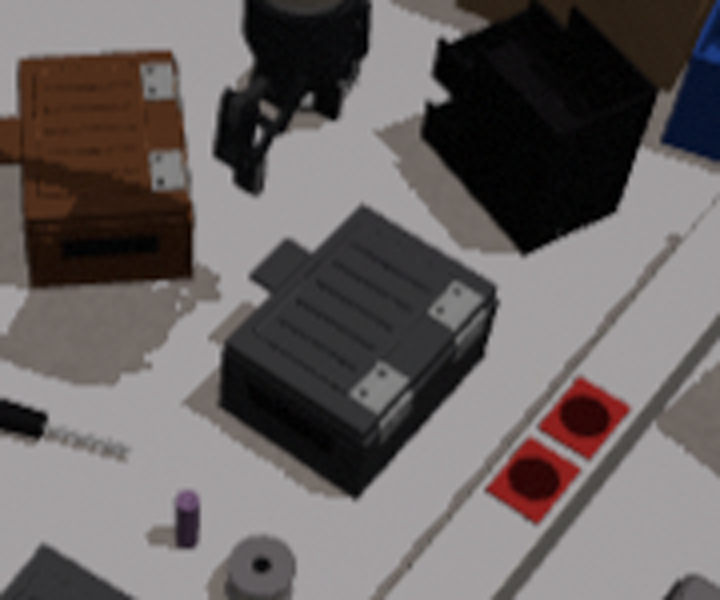

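The crops show the left grey box with its tab at crop pixel (285,265) in the scene view and the open gripper above it. The hinge plates are on the trunking side. I'll descend to straddle the tab.

{"method": "apply_moves", "body": {
  "steps": [
    [1.5,35,1.7,0,0,0,0],
    [1.5,70,1.7,0,0,0,0],
    [1.5,95,1.7,0,0,0,0.1],
    [1.5,110,1.7,0,0,0,0.2],
    [1.5,110,1.7,0,0,0,0.33],
    [1.5,110,1.7,0,0,0,0.35]
  ]
}}

```text
t: 3.0
tcp_pos: [0.5445, 0.1993, 0.0702]
tcp_rot: [0.508, 0.493, -0.492, -0.507]
ft_force: [0.4, 0.2, 0.9]
width: 0.649
```

Run:
```python
from h import *
s=telemetry.state(); print(s["t"],s["tcp_pos"],s["ft_force"],s["width"])
print(rel(loc("L",-.016,0,.07),down(-1.5,0)))
p=snap("top","t2.png",crop=(140,130,260,230),scale=5)
p=snap("scene","s2.png",crop=(260,90,350,165),scale=8)
```

```text
3.0 [0.54446652 0.19932098 0.07020206] [0.3739553  0.21111634 0.87723759] 0.6488879161218539
[1.7, 0.2, 2.4, 0.13, -0.22, -0.01]
```

View pics/s2.png

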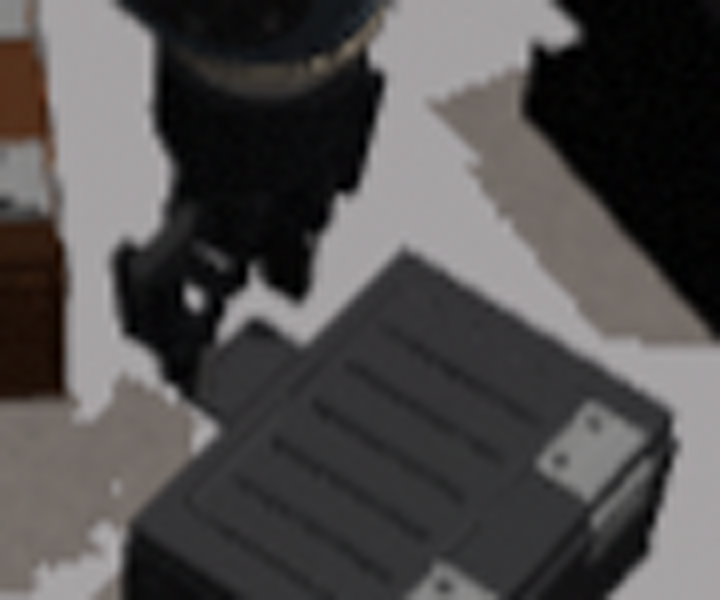

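The fingers straddle the tab at crop pixel (250,350). The tool sits about 2 mm too near the lid, so I'll correct that and close gradually.

{"method": "apply_moves", "body": {
  "steps": [
    [1.7,0,3.5,0,0,0,0.35],
    [1.7,0,4,0,0,0,0.38],
    [1.7,0,4,0,0,0,0.4],
    [1.7,0,4,0,0,0,0.4]
  ]
}}

```text
t: 3.6
tcp_pos: [0.5406, 0.2011, 0.0702]
tcp_rot: [0.508, 0.493, -0.492, -0.507]
ft_force: [-0.7, 0.8, 0.2]
width: 0.603
```

Run:
```python
from h import *
s=telemetry.state(); print(s["t"],s["tcp_pos"],s["ft_force"],s["width"])
print(rel(loc("L",-.016,0,.07),down(-1.5,0)))
```

```text
3.6 [0.54057383 0.20105563 0.0702249 ] [-0.65615608  0.8365771   0.20608308] 0.6031715231342984
[0.1, 0.2, -1.6, 0.14, -0.22, -0.0]
```

{"method": "apply_moves", "body": {
  "steps": [
    [0,0,-1,0,0,0,0.43],
    [0,0,-1,0,0,0,0.46],
    [0,0,-1,0,0,0,0.48],
    [0,0,-1,0,0,0,0.48]
  ]
}}

```text
t: 4.1
tcp_pos: [0.5416, 0.201, 0.0702]
tcp_rot: [0.508, 0.493, -0.492, -0.507]
ft_force: [-0.1, 0.1, -0.6]
width: 0.521
```

```bash
cat >> h.py <<'E'
def arc(b,degs,H=None):
    s=telemetry.state(); R0=Ro.from_quat(s["tcp_rot"])
    h=loc(b,.135,0,.080) if H is None else H; ax=loc(b,0,1,0)-loc(b,0,0,0)
    print("r",s["tcp_pos"]-h)
    for d in degs:
        R=Ro.from_rotvec(ax*np.deg2rad(d)) # +y axis: x->-z ; front (-x) goes up
        print(rel(h+R.apply(s["tcp_pos"]-h),R*R0,s))
E
python3 - <<'E'
from h import *
s=telemetry.state(); print(s["t"],s["tcp_pos"],s["ft_force"],s["width"])
arc("L",[4,9,14,19,24,29,34,39,44,50])
E
```

```text
4.1 [0.54156104 0.20099592 0.07024317] [-0.07472321  0.14723284 -0.55375409] 0.5205050811825717
r [-0.15153658  0.00387155 -0.00975683]
[-0.0, -10.6, 0.3, 4.0, -0.0, 0.02]
[-0.0, -23.8, -0.4, 9.0, -0.0, 0.04]
[0.0, -37.0, -2.2, 14.0, -0.0, 0.05]
[0.0, -49.9, -5.2, 19.0, -0.0, 0.07]
[0.0, -62.5, -9.3, 24.0, -0.0, 0.09]
[0.1, -74.7, -14.5, 29.0, -0.0, 0.11]
[0.1, -86.4, -20.7, 34.0, -0.0, 0.13]
[0.1, -97.5, -27.9, 39.0, -0.0, 0.15]
[0.1, -108.0, -36.0, 44.0, -0.0, 0.17]
[0.2, -119.5, -47.0, 50.0, -0.0, 0.2]
```

Run:
```python
from h import *
p=snap("scene","s3.png",crop=(260,90,350,165),scale=8)
p=snap("top","t3.png",crop=(170,160,240,220),scale=9)
W=world(p);
```

```text
(no output)
```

View pics/s3.png

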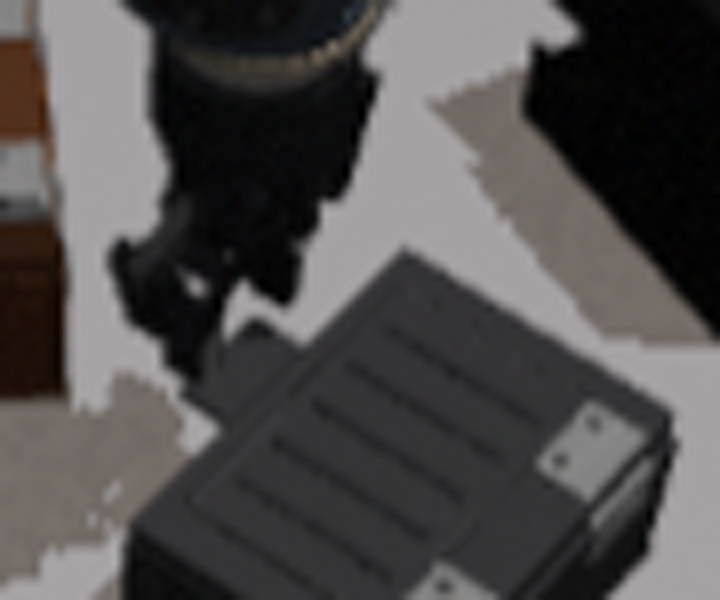

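View pics/t3.png

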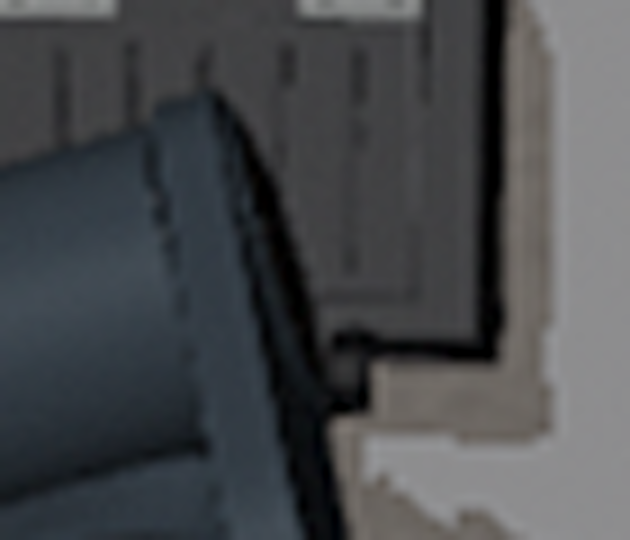

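{"method": "apply_moves", "body": {
  "steps": [
    [0,0,0,0,0,0,0.52],
    [0,0,0,0,0,0,0.55],
    [0,0,0,0,0,0,0.55]
  ]
}}

```text
t: 4.58
tcp_pos: [0.5416, 0.201, 0.0702]
tcp_rot: [0.508, 0.493, -0.492, -0.507]
ft_force: [-0.9, -0.2, -0.4]
width: 0.447
```

Run:
```python
from h import *
p=snap("scene","s4.png",crop=(260,90,350,165),scale=8)
W=world(p)
# points near gripper below z .2
m=(abs(W[...,0]-.54)<.05)&(abs(W[...,1]-.2)<.07)&(W[...,2]>.05)&(W[...,2]<.2)
import sys
for z0 in np.arange(.06,.2,.01):
    q=W[m&(W[...,2]>=z0)&(W[...,2]<z0+.01)]
    if len(q): print(round(z0,3),len(q),q.min(0).round(3)[:2],q.max(0).round(3)[:2])
```

```text
0.08 12 [0.531 0.18 ] [0.554 0.231]
0.09 332 [0.534 0.13 ] [0.59  0.269]
0.1 90 [0.539 0.131] [0.59  0.267]
0.11 17 [0.533 0.173] [0.552 0.229]
0.12 22 [0.535 0.168] [0.552 0.225]
0.13 21 [0.536 0.168] [0.552 0.233]
0.14 17 [0.539 0.169] [0.553 0.226]
0.15 24 [0.527 0.154] [0.555 0.253]
0.16 47 [0.529 0.149] [0.556 0.256]
0.17 35 [0.526 0.146] [0.558 0.258]
0.18 54 [0.53  0.143] [0.559 0.261]
0.19 40 [0.529 0.139] [0.559 0.265]
```

View pics/s4.png

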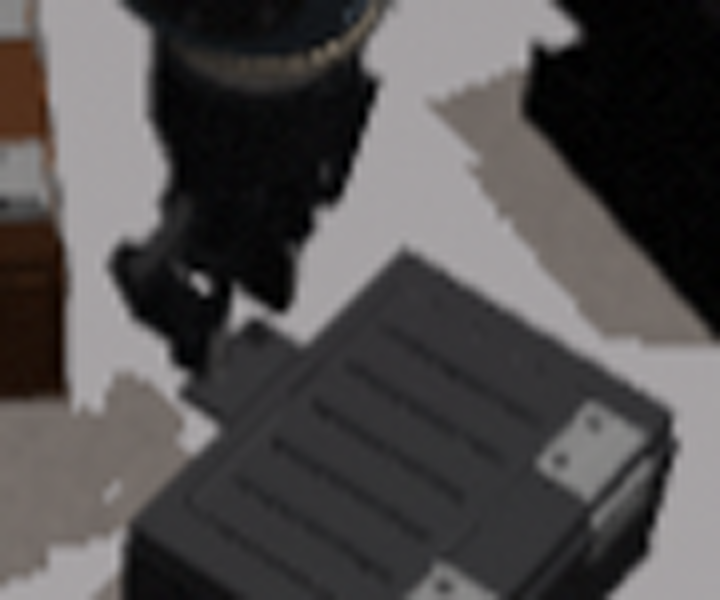

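The fingertip at crop pixel (195,370) lies over the tab's top, so at this opening the tips stand higher than I assumed. I'll open, go about 18 mm lower, and close again.

{"method": "apply_moves", "body": {
  "steps": [
    [0,0,0,0,0,0,0.2],
    [0,0,0,0,0,0,0.2],
    [0,0,0,0,0,0,0.2],
    [0,10,0,0,0,0,0.2],
    [0,18,0,0,0,0,0.25],
    [0,18,0,0,0,0,0.33],
    [0,18,0,0,0,0,0.38]
  ]
}}

```text
t: 5.5
tcp_pos: [0.5416, 0.201, 0.0522]
tcp_rot: [0.508, 0.493, -0.492, -0.507]
ft_force: [0.1, -0.1, 0.3]
width: 0.622
```

Run:
```python
from h import *
s=telemetry.state(); print(s["t"],s["tcp_pos"],s["ft_force"],s["width"])
p=snap("scene","s5.png",crop=(260,90,350,165),scale=8)
```

```text
5.5 [0.54162155 0.20102048 0.05218862] [ 0.07434415 -0.0607211   0.29632538] 0.6216121546192607
```

View pics/s5.png

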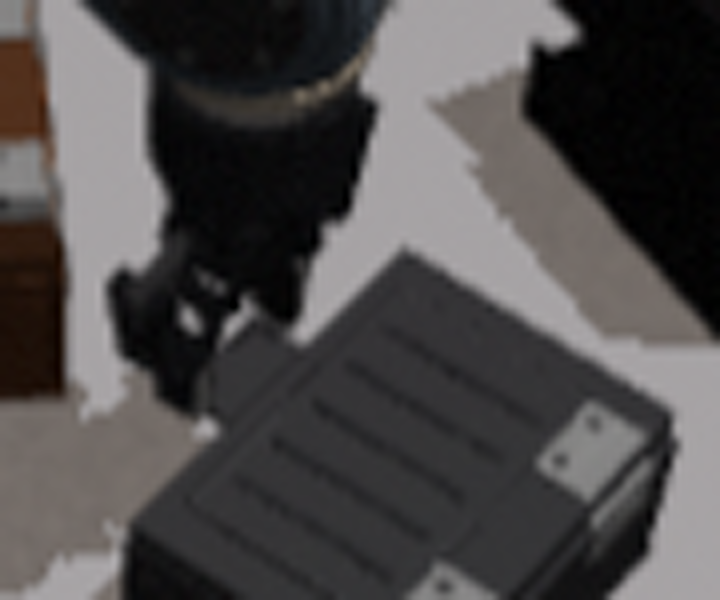

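Now the near finger at (185,390) stands beside the tab and reaches below its top. Closing.

{"method": "apply_moves", "body": {
  "steps": [
    [0,0,0,0,0,0,0.42],
    [0,0,0,0,0,0,0.46],
    [0,0,0,0,0,0,0.5],
    [0,0,0,0,0,0,0.52]
  ]
}}

```text
t: 6.05
tcp_pos: [0.5419, 0.2012, 0.0527]
tcp_rot: [0.508, 0.493, -0.492, -0.507]
ft_force: [0.2, 1.8, 3.6]
width: 0.478
```

Run:
```python
from h import *
s=telemetry.state(); print(s["t"],s["tcp_pos"],s["ft_force"],s["width"])
arc("L",[4,9,14,19,24,29,34,39,44,50])
p=snap("scene","s6.png",crop=(260,90,350,165),scale=8)
```

```text
6.05 [0.54192851 0.20117144 0.05266203] [0.1809629  1.76736212 3.58270999] 0.4780153833757459
r [-0.15116911  0.00404707 -0.02733797]
[-0.0, -10.6, 1.5, 4.0, 0.0, 0.02]
[-0.0, -24.0, 2.3, 9.0, 0.0, 0.03]
[0.0, -37.4, 2.0, 14.0, 0.0, 0.05]
[0.0, -50.7, 0.5, 19.0, 0.0, 0.07]
[0.0, -63.9, -2.2, 24.0, 0.01, 0.09]
[0.0, -76.7, -5.9, 29.0, 0.01, 0.11]
[0.1, -89.2, -10.8, 34.0, 0.01, 0.13]
[0.1, -101.2, -16.8, 39.0, 0.01, 0.15]
[0.1, -112.6, -23.8, 44.0, 0.01, 0.17]
[0.2, -125.5, -33.5, 50.0, 0.01, 0.19]
```

View pics/s6.png

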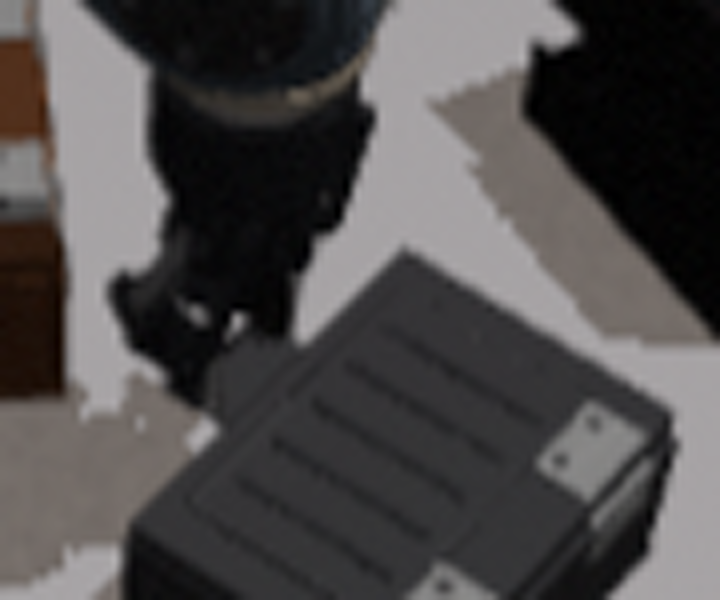

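{"method": "apply_moves", "body": {
  "steps": [
    [0,0,0,0,0,0,0.55],
    [0,0,0,0,0,0,0.58]
  ]
}}

```text
t: 6.35
tcp_pos: [0.5423, 0.2013, 0.0532]
tcp_rot: [0.508, 0.494, -0.491, -0.507]
ft_force: [-1.3, 0.8, 6.9]
width: 0.423
```

Run:
```python
from h import *
p=snap("scene","s7.png",crop=(268,105,318,147),scale=14)
im=p["color"][105:147,268:318,::-1].astype(float); im=np.clip(im*2.5,0,255).astype(np.uint8)
cv2.imwrite("pics/s7b.png",cv2.resize(im,None,fx=14,fy=14,interpolation=cv2.INTER_LANCZOS4))
W=world(p)
for r in range(112,146,2): print(r,[ "%.0f/%.0f"%(W[r,c,2]*1000,W[r,c,1]*1000) for c in range(272,310,2)])
```

```text
112 ['-1/314', '1/318', '1/322', '5/324', '223/168', '229/167', '234/167', '241/165', '240/169', '244/169', '242/175', '241/179', '240/183', '237/189', '231/197', '168/250', '1/384', '-0/389', '5/389']
114 ['-0/307', '5/307', '2/314', '-0/320', '2/322', '222/166', '230/163', '229/168', '234/168', '234/171', '236/173', '235/177', '231/184', 'nan/nan', '160/245', '161/248', '5/373', '-1/382', '2/384']
116 ['2/298', '0/303', '3/306', '-1/313', '2/315', '214/166', '217/167', '221/167', '221/171', '226/171', '225/175', '224/179', '183/214', '179/220', '155/243', '147/252', '5/365', '6/369', '4/374']
118 ['4/288', '4/293', '3/298', '-3/307', '205/162', '202/168', '213/164', '213/167', '207/175', '201/184', '203/185', '175/210', '176/212', '170/221', '149/240', '-5/361', '1/361', '1/365', '-4/373']
120 ['-1/285', '1/288', '5/289', '5/294', '200/160', '202/162', '208/161', '201/170', '194/179', '192/184', '194/186', '144/226', '160/218', '148/231', '3/343', '2/348', '0/353', '3/356', '0/362']
122 ['4/274', '-0/281', '1/284', '2/289', '201/153', '203/156', '197/163', '194/169', '183/180', '18
[... 1586 characters left out ...]
', '97/189', '88/199', '98/196', '95/202', '96/205', '100/206', '100/210', '104/212', '101/218', '98/223', '105/222']
140 ['4/211', '4/215', '1/221', '2/224', '2/229', '5/231', '91/179', '93/182', '94/185', '96/187', '96/191', '96/195', '101/195', '100/200', '101/203', '99/208', '97/213', '102/214', '101/219']
142 ['2/205', '3/209', '0/214', '5/215', '1/222', '5/224', '-4/234', '3/234', '98/176', '100/178', '94/186', '102/185', '100/190', '99/194', '97/200', '100/201', '102/204', '100/209', '101/212']
144 ['-2/201', '4/201', '3/206', '1/211', '5/213', '3/218', '1/223', '95/168', '93/173', '92/177', '98/177', '100/179', '100/183', '99/188', '94/195', '100/194', '101/198', '102/201', '97/208']
```

View pics/s7b.png

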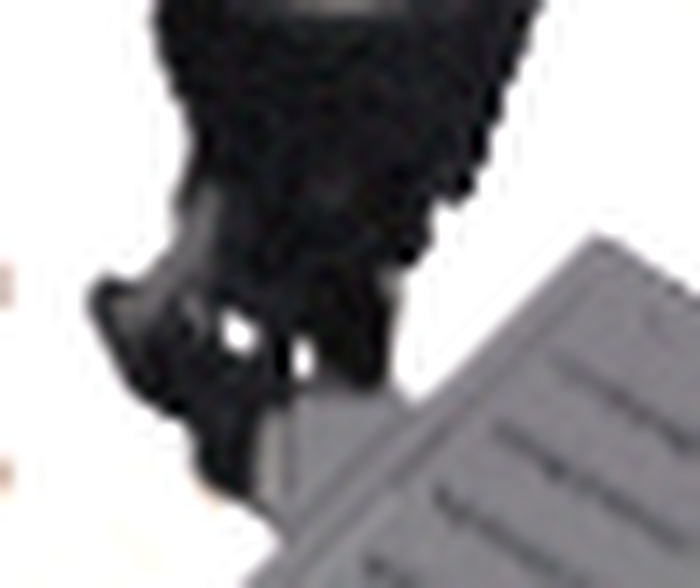

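Run:
```python
from h import *
p=read_camera("scene")
def pr(q):
    c=p["world_to_cam"]@np.append(q,1); return (c[0]/c[2]*p["fx"]+p["cx"]).round(1),(c[1]/c[2]*p["fy"]+p["cy"]).round(1)
for y in(.172,.182):
  for x in (.531,.553):
    print(x,y,[pr([x,y,z]) for z in(.06,.075,.09,.11)])
for x in (-.024,0):
  for y in(-.025,.025): print("tab",x,y,loc("L",x,y,.092).round(3),pr(loc("L",x,y,.092)))
print(telemetry.state()["ft_force"],telemetry.state()["moment"])
```

```text
0.531 0.172 [(np.float64(279.5), np.float64(145.6)), (np.float64(279.7), np.float64(142.7)), (np.float64(279.8), np.float64(139.8)), (np.float64(280.1), np.float64(135.9))]
0.553 0.172 [(np.float64(285.0), np.float64(148.9)), (np.float64(285.2), np.float64(146.1)), (np.float64(285.5), np.float64(143.2)), (np.float64(285.8), np.float64(139.3))]
0.531 0.182 [(np.float64(281.3), np.float64(143.6)), (np.float64(281.5), np.float64(140.8)), (np.float64(281.7), np.float64(137.9)), (np.float64(282.0), np.float64(133.9))]
0.553 0.182 [(np.float64(286.8), np.float64(147.0)), (np.float64(287.1), np.float64(144.1)), (np.float64(287.3), np.float64(141.2)), (np.float64(287.7), np.float64(137.3))]
tab -0.024 -0.025 [0.533 0.176 0.092] (np.float64(281.3), np.float64(139.0))
tab -0.024 0.025 [0.535 0.226 0.092] (np.float64(290.9), np.float64(129.4))
tab 0 -0.025 [0.557 0.176 0.092] (np.float64(287.3), np.float64(142.8))
tab 0 0.025 [0.559 0.226 0.092] (np.float64(296.9), np.float64(133.1))
[-1.24599594  0.28108912  6.98827707] [-0.03284081  0.15390612 -0.01355085]
```

Projecting the tip pixel (284,140) puts the near fingertip at z≈0.092, on the tab's top, and the 7 N upward force agrees. At this opening the real tips sit about 38 mm behind the reported TCP. I'll raise, open, and go lower by that amount.

{"method": "apply_moves", "body": {
  "steps": [
    [0,-8,0,0,0,0,0.5],
    [0,-8,0,0,0,0,0.2],
    [0,-8,0,0,0,0,0.2],
    [0,-5,0,0,0,0,0.2],
    [0,5,0,0,0,0,0.2],
    [0,15,0,0,0,0,0.25],
    [0,20,0,0,0,0,0.3],
    [0,20,0,0,0,0,0.35]
  ]
}}

```text
t: 7.45
tcp_pos: [0.5421, 0.2012, 0.0327]
tcp_rot: [0.508, 0.493, -0.492, -0.507]
ft_force: [0.0, -0.0, -0.2]
width: 0.648
```

Run:
```python
from h import *
s=telemetry.state(); print(s["t"],s["tcp_pos"],s["ft_force"],s["width"],rel(loc("L",-.016,0,.033),down(-1.5,0)))
p=snap("scene")
im=p["color"][105:157,258:318,::-1].astype(float); im=np.clip(im*2.5,0,255).astype(np.uint8)
cv2.imwrite("pics/s8b.png",cv2.resize(im,None,fx=12,fy=12,interpolation=cv2.INTER_LANCZOS4))
```

```text
7.45 [0.5421198  0.2011547  0.03265026] [ 0.00817679 -0.02053113 -0.20741969] 0.6475655397154678 [-0.1, -0.3, -0.0, 0.18, -0.22, 0.01]
```

View pics/s8b.png

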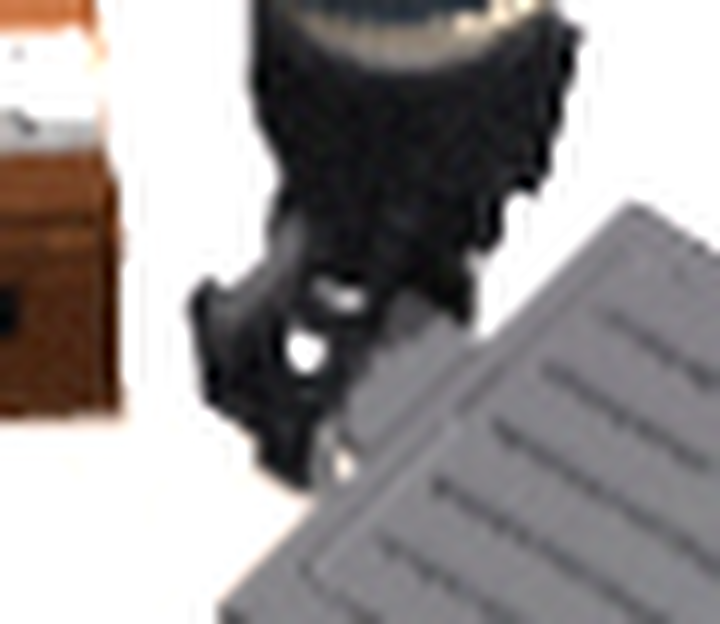

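The near finger at (300,450) now clearly hangs beside and below the tab. Closing.

{"method": "apply_moves", "body": {
  "steps": [
    [0,0,0,0,0,0,0.38],
    [0,0,0,0,0,0,0.41],
    [0,0,0,0,0,0,0.44],
    [0,0,0,0,0,0,0.47],
    [0,0,0,0,0,0,0.5]
  ]
}}

```text
t: 8.12
tcp_pos: [0.5426, 0.2016, 0.0336]
tcp_rot: [0.508, 0.494, -0.491, -0.506]
ft_force: [-1.8, 5.3, 5.5]
width: 0.582
```

Run:
```python
from h import *
s=telemetry.state(); print(s["t"],s["tcp_pos"],s["ft_force"],s["width"],s["moment"])
arc("L",[3,6,9,12,15,18,21,24,27,30,35,40,45,50])
```

```text
8.125 [0.54260392 0.20164908 0.0335955 ] [-1.80851498  5.27582107  5.45311108] 0.5820190049164304 [0.86842994 0.33397202 0.21985186]
r [-0.1504937   0.00452471 -0.0464045 ]
[-0.0, -8.0, 2.2, 3.0, 0.0, 0.01]
[0.0, -16.0, 4.0, 6.0, 0.01, 0.02]
[0.0, -24.1, 5.3, 9.0, 0.01, 0.03]
[0.0, -32.3, 6.2, 12.0, 0.01, 0.04]
[0.0, -40.6, 6.7, 15.0, 0.01, 0.06]
[0.0, -48.8, 6.7, 18.0, 0.02, 0.07]
[0.0, -57.1, 6.4, 21.0, 0.02, 0.08]
[0.0, -65.3, 5.6, 24.0, 0.02, 0.09]
[0.1, -73.4, 4.3, 27.0, 0.03, 0.1]
[0.1, -81.5, 2.7, 30.0, 0.03, 0.11]
[0.1, -94.7, -1.0, 35.0, 0.03, 0.13]
[0.1, -107.6, -5.9, 40.0, 0.04, 0.15]
[0.2, -120.0, -11.8, 45.0, 0.04, 0.17]
[0.2, -131.8, -18.8, 50.0, 0.05, 0.18]
```

The jaws stalled at 0.582 (≈49.5 mm, the tab's width), so the tab is gripped. Now I'll swing it about the hinge.

{"method": "apply_moves", "body": {
  "steps": [
    [0.7,0,0,0,0,0,0.5],
    [1,-4,1.2,1.5,0,0,0.5],
    [1,-8,2.2,3,0,0,0.5],
    [1,-16,4,6,0,0,0.5],
    [1,-24,5.3,9,0,0,0.5],
    [1,-32.3,6.2,12,0,0,0.5],
    [1,-40.6,6.7,15,0,0,0.5],
    [1,-48.8,6.7,18,0,0,0.5]
  ]
}}

```text
t: 9.12
tcp_pos: [0.535, 0.2023, 0.0822]
tcp_rot: [-0.422, -0.41, 0.563, 0.58]
ft_force: [-1.2, 0.6, -2.0]
width: 0.582
```

Run:
```python
from h import *
s=telemetry.state(); print(s["t"],s["tcp_pos"],s["ft_force"],s["width"],s["moment"],s["joint_pos"])
arc("L",[4,8,12,16,20,24,28,32,34])
```

```text
9.125 [0.53503533 0.20234658 0.08218774] [-1.20826696  0.59574458 -1.97693911] 0.5815028333181252 [-0.12838476 -0.07977767 -0.06519581] [ 0.23695269  0.68343146  1.44574585  0.08410187  1.3158405  -1.33743992]
r [-0.15806229  0.00522221  0.00218774]
[0.0, -10.7, 2.9, 4.0, 0.0, 0.01]
[0.0, -21.5, 5.0, 8.0, 0.01, 0.03]
[0.0, -32.4, 6.4, 12.0, 0.01, 0.04]
[0.0, -43.5, 7.0, 16.0, 0.02, 0.06]
[0.0, -54.5, 6.8, 20.0, 0.02, 0.07]
[0.1, -65.5, 5.9, 24.0, 0.03, 0.09]
[0.1, -76.4, 4.2, 28.0, 0.03, 0.1]
[0.1, -87.2, 1.7, 32.0, 0.04, 0.12]
[0.1, -92.5, 0.2, 34.0, 0.04, 0.13]
```

{"method": "apply_moves", "body": {
  "steps": [
    [0,-10.7,2.9,4,0,0,0.5],
    [0,-21.5,5,8,0,0,0.5],
    [0,-32.4,6.4,12,0,0,0.5],
    [0,-43.5,7,16,0,0,0.5],
    [0,-54.5,6.8,20,0,0,0.5],
    [0,-65.5,5.9,24,0,0,0.5],
    [0,-76.4,4.2,28,0,0,0.5],
    [0,-87.2,1.7,32,0,0,0.5]
  ]
}}

```text
t: 10.12
tcp_pos: [0.5603, 0.2014, 0.1655]
tcp_rot: [-0.245, -0.237, 0.655, 0.675]
ft_force: [0.1, 1.1, -2.4]
width: 0.584
```

Run:
```python
from h import *
s=telemetry.state(); print(s["t"],s["tcp_pos"],s["ft_force"],s["width"],s["moment"],s["joint_pos"])
arc("L",[2,3])
p=snap("scene","s9.png",crop=(220,60,370,180),scale=4.5)
```

```text
10.125 [0.56032311 0.20135619 0.16553051] [ 0.06396541  1.09152118 -2.41694807] 0.5840030943428254 [-0.12599151 -0.56381318 -0.13879844] [ 0.1837193   0.99033239  0.87553697  0.19264389  2.1301941  -1.32848082]
r [-0.13277451  0.00423182  0.08553051]
[0.0, -5.3, 1.5, 2.0, 0.01, 0.01]
[0.0, -8.0, 2.3, 3.0, 0.01, 0.01]
```

View pics/s9.png

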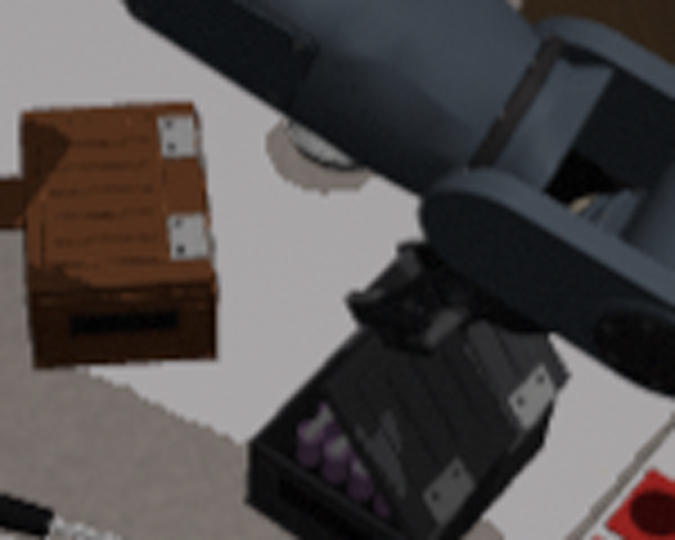

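The lid stands at about 50°, with the cells visible inside at (340,450). I'll let go and back straight out.

{"method": "apply_moves", "body": {
  "steps": [
    [0,0,0,0,0,0,0],
    [0,0,0,0,0,0,0],
    [0,0,0,0,0,0,0],
    [0,-15,0,0,0,0,0],
    [0,-45,0,0,0,0,0],
    [0,-75,0,0,0,0,0],
    [0,-95,0,0,0,0,0]
  ]
}}

```text
t: 11.05
tcp_pos: [0.6342, 0.1989, 0.2275]
tcp_rot: [-0.244, -0.237, 0.655, 0.675]
ft_force: [-0.1, 1.2, 0.4]
width: 0.998
```

Run:
```python
from h import *
s=telemetry.state(); print(s["t"],s["tcp_pos"],s["ft_force"],s["width"],s["joint_pos"])
p=snap("scene","s10.png",crop=(220,60,370,180),scale=4.5)
```

```text
11.05 [0.63424077 0.1989087  0.22749016] [-0.05610471  1.15204138  0.42159372] 0.997641045222995 [ 0.16537791  1.16562744  0.38026108  0.23665041  2.44931577 -1.26063694]
```

View pics/s10.png

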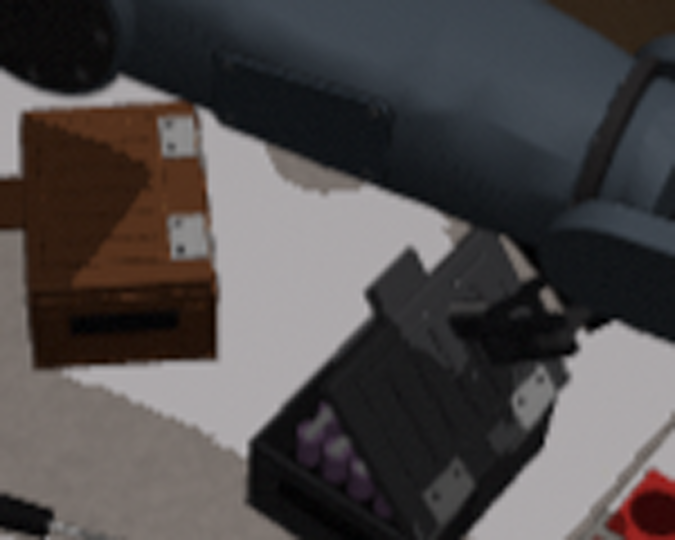

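The left lid (tab at (400,280)) is still standing 0.6 s after release, so it looks like the sound one. I'll move up, across to the right box, and return to tool-down.

Run:
```python
from h import *
s=telemetry.state();R0=Ro.from_quat(s["tcp_rot"])
p0=s["tcp_pos"]
print("up90",rel(p0+[0,0,.09],R0)[:3])
Rd=down(4,0)
full=(R0.inv()*Rd).as_rotvec()
tgt=loc("R",-.016,0,.20); a=p0+np.array([0,0,.09]); 
for f in np.linspace(0,1,11)[1:]:
    print(rel(a+(tgt-a)*f,R0*Ro.from_rotvec(full*f)))
```

```text
up90 [-0.0, -57.6, 69.1]
[-40.1, -44.4, 64.8, -5.02, -0.54, 0.25]
[-80.2, -31.1, 60.4, -10.03, -1.08, 0.51]
[-120.3, -17.9, 56.1, -15.05, -1.62, 0.76]
[-160.4, -4.6, 51.7, -20.06, -2.16, 1.01]
[-200.5, 8.6, 47.3, -25.08, -2.71, 1.26]
[-240.6, 21.9, 43.0, -30.09, -3.25, 1.52]
[-280.7, 35.1, 38.6, -35.11, -3.79, 1.77]
[-320.8, 48.4, 34.2, -40.12, -4.33, 2.02]
[-360.9, 61.6, 29.9, -45.14, -4.87, 2.28]
[-401.0, 74.8, 25.5, -50.15, -5.41, 2.53]
```

{"method": "apply_moves", "body": {
  "steps": [
    [0,-29,34,0,0,0,0],
    [0,-57,69,0,0,0,0],
    [-40,-44,65,-5,-0.5,0.25,0],
    [-80,-31,60,-10,-1.1,0.5,0],
    [-120,-18,56,-15,-1.6,0.8,0],
    [-160,-5,52,-20,-2.2,1,0],
    [-200,9,47,-25,-2.7,1.3,0],
    [-241,22,43,-30,-3.2,1.5,0]
  ]
}}

```text
t: 12.1
tcp_pos: [0.582, -0.042, 0.2469]
tcp_rot: [-0.397, -0.415, 0.586, 0.572]
ft_force: [0.9, -0.9, -0.3]
width: 1.0
```

Run:
```python
from h import *
s=telemetry.state(); print(s["t"],s["tcp_pos"],s["joint_pos"])
print(rel(loc("R",-.016,0,.20),down(4,0)))
p=snap("scene","s11.png",scale=1.5)
```

```text
12.1 [ 0.58195019 -0.04204178  0.24691309] [-0.12852927  0.57891351  1.21191718 -0.04532622  1.69632614 -1.7291988 ]
[-157.2, 55.6, 20.2, -19.95, -2.14, 0.95]
```

View pics/s11.png

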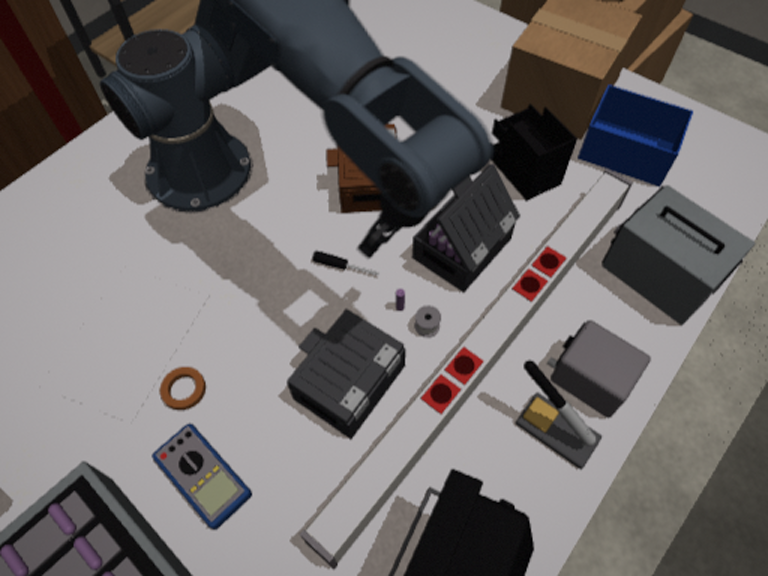

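The left lid is still open at (470,210). Everything else is in place. On to the right tab.

{"method": "apply_moves", "body": {
  "steps": [
    [-40,14,5,-5,-0.5,0.2,0],
    [-80,28,10,-10,-1.1,0.5,0],
    [-120,42,15,-15,-1.6,0.7,0],
    [-157,55.6,20,-20,-2.1,0.95,0],
    [-157,55.6,20,-20,-2.1,0.95,0]
  ]
}}

```text
t: 12.78
tcp_pos: [0.5446, -0.2055, 0.1992]
tcp_rot: [0.485, 0.516, -0.516, -0.482]
ft_force: [0.4, 0.7, 0.5]
width: 1.0
```

Run:
```python
from h import *
s=telemetry.state(); print(s["t"],s["tcp_pos"],s["joint_pos"])
print(rel(loc("R",-.016,0,.033),down(4,0)))
p=snap("top","t12.png",crop=(280,130,380,215),scale=6)
```

```text
12.775 [ 0.54463686 -0.20551002  0.19915703] [-4.40535145e-01  4.01421470e-01  1.56301880e+00 -5.11307399e-04
  1.17330377e+00 -2.07528823e+00]
[5.7, 166.2, -4.0, 0.18, -0.32, -0.13]
```

View pics/t12.png

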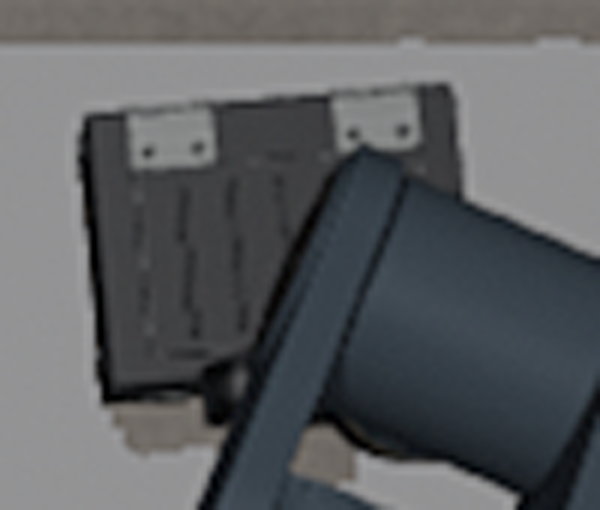

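{"method": "apply_moves", "body": {
  "steps": [
    [5.7,0,-4,0,0,0,0],
    [5.7,20,-4,0,-0.3,0,0],
    [5.7,50,-4,0,-0.3,0,0],
    [5.7,80,-4,0,-0.3,0,0.1]
  ]
}}

```text
t: 13.32
tcp_pos: [0.5503, -0.1971, 0.119]
tcp_rot: [0.483, 0.518, -0.517, -0.48]
ft_force: [1.1, -1.1, 0.2]
width: 0.899
```

Run:
```python
from h import *
s=telemetry.state(); print(s["t"],s["tcp_pos"],s["ft_force"])
print(rel(loc("R",-.016,0,.033),down(4,0)))
p=snap("scene")
im=p["color"][190:260,180:260,::-1].astype(float); im=np.clip(im*2.2,0,255).astype(np.uint8)
cv2.imwrite("pics/s13.png",cv2.resize(im,None,fx=9,fy=8.5,interpolation=cv2.INTER_LANCZOS4))
```

```text
13.325 [ 0.55032681 -0.19709488  0.1189807 ] [ 1.14937872 -1.13187318  0.22904162]
[-2.5, 86.0, 2.0, 0.19, 0.14, -0.14]
```

View pics/s13.png

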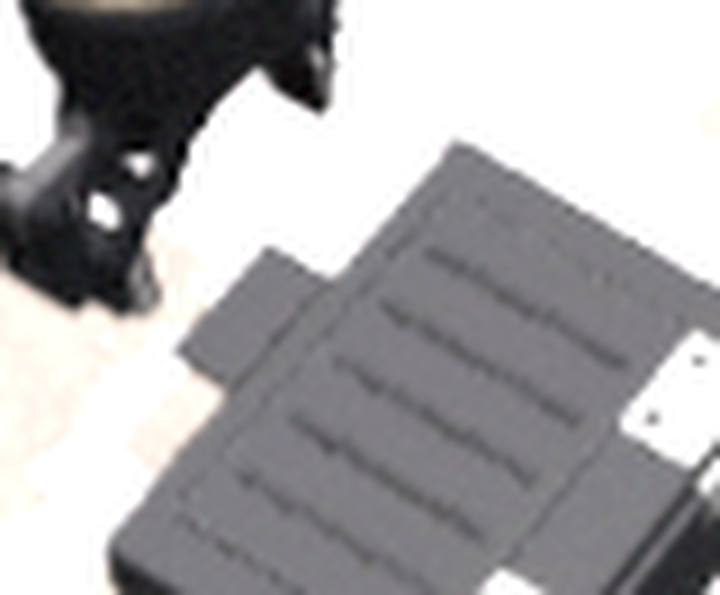

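The tab is at (250,320) and the open fingers are centred either side of it, clear above. I'll lower and close to just off the tab.

{"method": "apply_moves", "body": {
  "steps": [
    [-2.5,30,2,0,0,0,0.15],
    [-2.5,60,2,0,0,0,0.2],
    [-2.5,80,2,0,0,0,0.25],
    [-2.5,86,2,0,0,0,0.3],
    [-2.5,86,2,0,0,0,0.36],
    [-2.5,86,2,0,0,0,0.38]
  ]
}}

```text
t: 14.12
tcp_pos: [0.5471, -0.1989, 0.0301]
tcp_rot: [-0.482, -0.518, 0.518, 0.482]
ft_force: [-0.6, -0.5, -0.3]
width: 0.621
```

Run:
```python
from h import *
s=telemetry.state(); print(s["t"],s["tcp_pos"],s["ft_force"],s["width"])
print(rel(loc("R",-.016,0,.033),down(4,0)))
p=snap("scene")
im=p["color"][180:250,180:260,::-1].astype(float); im=np.clip(im*2.2,0,255).astype(np.uint8)
cv2.imwrite("pics/s14.png",cv2.resize(im,None,fx=9,fy=8.5,interpolation=cv2.INTER_LANCZOS4))
```

```text
14.125 [ 0.54710635 -0.19894791  0.0300817 ] [-0.58052163 -0.54537059 -0.30150185] 0.621063066727975
[-1.1, -2.9, -1.6, -0.02, 0.16, -0.03]
```

View pics/s14.png

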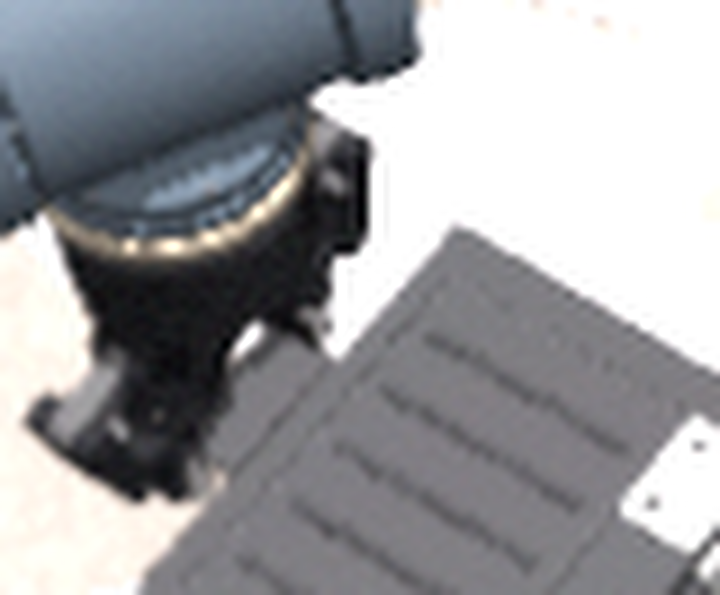

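{"method": "apply_moves", "body": {
  "steps": [
    [-0.5,-2,-1,0,0,0,0.41],
    [-0.5,-2,-1,0,0,0,0.44],
    [-0.5,-2,-1,0,0,0,0.47],
    [-0.5,-2,-1,0,0,0,0.5]
  ]
}}

```text
t: 14.68
tcp_pos: [0.5479, -0.1993, 0.032]
tcp_rot: [-0.481, -0.518, 0.518, 0.482]
ft_force: [-1.1, 2.4, 0.1]
width: 0.579
```

Run:
```python
from h import *
s=telemetry.state(); print(s["t"],s["tcp_pos"],s["ft_force"],s["width"],s["moment"])
arc("R",[1.5,3,6,9,12,16,20,24])
```

```text
14.675 [ 0.54793595 -0.19934751  0.03196852] [-1.05327616  2.42983988  0.0526418 ] 0.5788444196724607 [0.43342181 0.19662338 0.13568843]
r [-0.15147776 -0.00997484 -0.04803148]
[0.0, -4.0, 1.2, 1.5, -0.0, -0.0]
[0.0, -8.0, 2.3, 3.0, -0.0, -0.01]
[0.0, -16.1, 4.2, 6.0, -0.0, -0.02]
[0.0, -24.3, 5.7, 9.0, -0.0, -0.02]
[0.0, -32.6, 6.7, 12.0, -0.0, -0.03]
[0.0, -43.7, 7.4, 16.0, -0.0, -0.04]
[0.0, -54.8, 7.3, 20.0, -0.01, -0.05]
[0.0, -65.9, 6.5, 24.0, -0.01, -0.06]
```

{"method": "apply_moves", "body": {
  "steps": [
    [0.5,-4,1.2,1.5,0,0,0.5],
    [0.5,-8,2.3,3,0,0,0.5],
    [0.5,-16,4.2,6,0,0,0.5],
    [0.5,-24.3,5.7,9,0,0,0.5],
    [0.5,-32.6,6.7,12,0,0,0.5],
    [0.5,-43.7,7.4,16,0,0,0.5],
    [0.5,-54.8,7.3,20,0,0,0.5],
    [0.5,-65.9,6.5,24,0,0,0.5]
  ]
}}

```text
t: 15.68
tcp_pos: [0.5415, -0.1997, 0.0984]
tcp_rot: [-0.37, -0.398, 0.615, 0.572]
ft_force: [-0.1, -1.7, -1.5]
width: 0.578
```

Run:
```python
from h import *
s=telemetry.state(); print(s["t"],s["tcp_pos"],s["ft_force"],s["width"],s["moment"])
arc("R",[4,8,12,16,20,24,27])
```

```text
15.675 [ 0.54151498 -0.19968947  0.09835421] [-0.10274439 -1.74482021 -1.51710384] 0.578492301501151 [ 0.04593111 -0.37343827  0.08625799]
r [-0.15789872 -0.0103168   0.01835421]
[-0.0, -10.7, 3.0, 4.0, -0.01, -0.01]
[-0.0, -21.6, 5.2, 8.0, -0.01, -0.01]
[-0.0, -32.6, 6.7, 12.0, -0.02, -0.02]
[-0.1, -43.7, 7.3, 16.0, -0.03, -0.03]
[-0.1, -54.8, 7.3, 20.0, -0.03, -0.04]
[-0.1, -65.9, 6.4, 24.0, -0.04, -0.04]
[-0.1, -74.2, 5.2, 27.0, -0.05, -0.05]
```

{"method": "apply_moves", "body": {
  "steps": [
    [0,-10.7,3,4,0,0,0.5],
    [0,-21.6,5.2,8,0,0,0.5],
    [0,-32.6,6.7,12,0,0,0.5],
    [0,-43.7,7.3,16,0,0,0.5],
    [0,-54.8,7.3,20,0,0,0.5],
    [0,-65.9,6.4,24,0,0,0.5],
    [0,-74.2,5.2,27,0,0,0.5],
    [0,-74.2,5.2,27,0,0,0.5]
  ]
}}

```text
t: 16.68
tcp_pos: [0.5672, -0.1979, 0.1682]
tcp_rot: [-0.226, -0.243, 0.691, 0.642]
ft_force: [-2.6, 0.9, 3.2]
width: 0.579
```

Run:
```python
from h import *
s=telemetry.state(); print(s["t"],s["tcp_pos"],s["ft_force"],s["width"])
p=snap("scene","s15.png",crop=(170,130,320,300),scale=3.5)
```

```text
16.675 [ 0.56715567 -0.19794439  0.16819166] [-2.6383092   0.88391835  3.18539438] 0.5790548656999743
```

View pics/s15.png

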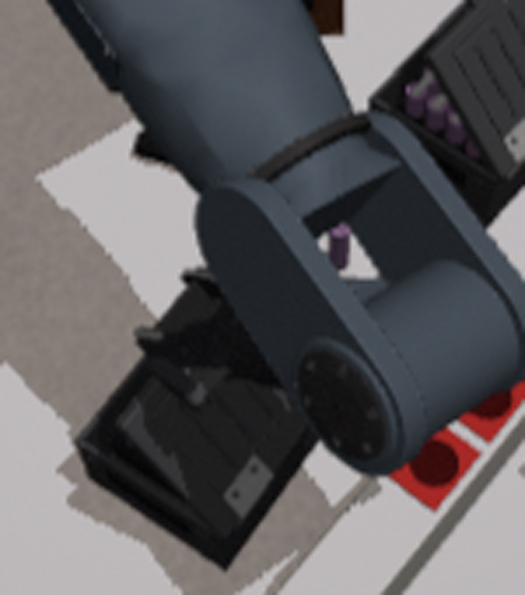

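The right lid is up about 50° (crop (190,430)), and the wrist is clear of the trunking and sockets. Let go.

{"method": "apply_moves", "body": {
  "steps": [
    [0,0,0,0,0,0,0],
    [0,0,0,0,0,0,0],
    [0,0,0,0,0,0,0],
    [0,-15,0,0,0,0,0],
    [0,-45,0,0,0,0,0],
    [0,-75,0,0,0,0,0],
    [0,-95,0,0,0,0,0]
  ]
}}

```text
t: 17.6
tcp_pos: [0.6416, -0.1924, 0.2286]
tcp_rot: [-0.227, -0.244, 0.69, 0.642]
ft_force: [0.1, 0.9, 0.4]
width: 0.999
```

Run:
```python
from h import *
s=telemetry.state(); print(s["t"],s["tcp_pos"],s["ft_force"],s["width"],s["joint_pos"])
p=snap("scene","s16.png",crop=(170,130,320,300),scale=3.5)
R0=Ro.from_quat(s["tcp_rot"])
print(rel(s["tcp_pos"]+[0,0,.08],R0)[:3])
```

```text
17.6 [ 0.64158593 -0.19242256  0.22864761] [0.05287369 0.90024052 0.40866684] 0.9993404967390757 [-0.24944563  1.19438736  0.32690274 -0.3949558   2.44636631 -2.08601247]
[-0.4, -49.2, 62.2]
```

View pics/s16.png

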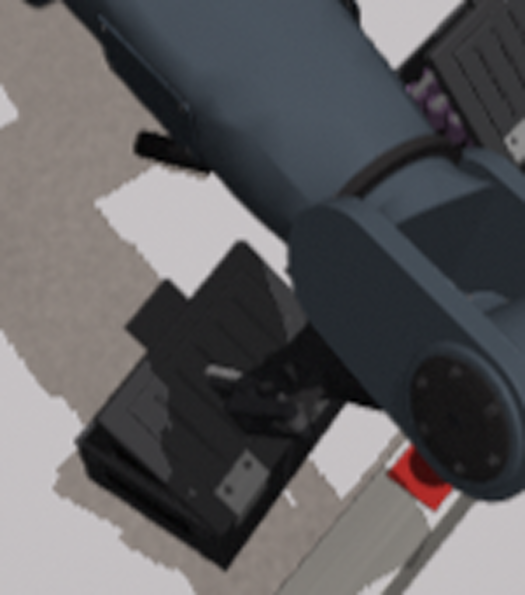

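The right lid has already sunk to roughly half its angle, so the right box is the slack one. I'll lift away and bring the tool in front of its face, pointing down.

Run:
```python
from h import *
s=telemetry.state();R0=Ro.from_quat(s["tcp_rot"])
a=s["tcp_pos"]+np.array([0,0,.09]); tgt=loc("R",-.06,0,.16); Rd=down(4,0); full=(R0.inv()*Rd).as_rotvec()
print(a,rel(a,R0)[:3])
for f in np.linspace(0,1,7)[1:]:
    print(f.round(2),(a+(tgt-a)*f).round(3),rel(a+(tgt-a)*f,R0*Ro.from_rotvec(full*f)))
```

```text
[ 0.64239014 -0.1921099   0.31934972] [-0.1, -56.6, 70.0]
0.17 [ 0.619 -0.194  0.293] [-0.2, -22.0, 63.8, -8.5, 0.02, -0.02]
0.33 [ 0.597 -0.196  0.266] [-0.4, 12.5, 57.6, -17.0, 0.03, -0.05]
0.5 [ 0.574 -0.198  0.24 ] [-0.5, 47.1, 51.4, -25.51, 0.05, -0.07]
0.67 [ 0.551 -0.199  0.213] [-0.6, 81.7, 45.2, -34.01, 0.07, -0.09]
0.83 [ 0.528 -0.201  0.187] [-0.7, 116.3, 39.0, -42.51, 0.08, -0.12]
1.0 [ 0.505 -0.203  0.16 ] [-0.8, 150.8, 32.9, -51.01, 0.1, -0.14]
```

{"method": "apply_moves", "body": {
  "steps": [
    [0,-30,35,0,0,0,0.15],
    [0,-57,70,0,0,0,0.15],
    [0,-22,64,-8.5,0,0,0.15],
    [0,12.5,57.6,-17,0,0,0.15],
    [-0.5,47,51.4,-25.5,0,0,0.15],
    [-0.6,82,45,-34,0,0,0.15],
    [-0.7,116,39,-42.5,0,0,0.15],
    [-0.8,151,33,-51,0,0,0.15]
  ]
}}

```text
t: 18.65
tcp_pos: [0.5161, -0.204, 0.1714]
tcp_rot: [-0.417, -0.451, 0.583, 0.532]
ft_force: [1.2, -1.5, -0.6]
width: 0.85
```

Run:
```python
from h import *
s=telemetry.state(); print(s["t"],s["tcp_pos"],s["ft_force"],s["width"])
print(rel(loc("R",-.06,0,.0),down(4,0)))
p=snap("scene","s17.png",scale=1.5)
p=snap("top")
W=world(p); t=snap("top","t17.png",crop=(150,95,430,220),scale=2.8)
for nm,uv in (("L",(155,140,235,215)),("R",(285,135,370,210))):
    l,tt,r,b=uv; Z=W[tt:b,l:r]; m=(Z[...,2]>.06)&(Z[...,2]<.105); q=Z[m]
    print(nm,q.min(0).round(4),q.max(0).round(4))
```

```text
18.65 [ 0.51613655 -0.20400544  0.17141752] [ 1.20750303 -1.52197792 -0.60384263] 0.8495610381942356
[3.1, 168.9, -31.4, -14.24, 0.97, -0.5]
L [0.5548 0.1054 0.0601] [0.7048 0.2877 0.105 ]
R [ 0.5581 -0.2806  0.0602] [ 0.7061 -0.1002  0.105 ]
```

View pics/s17.png

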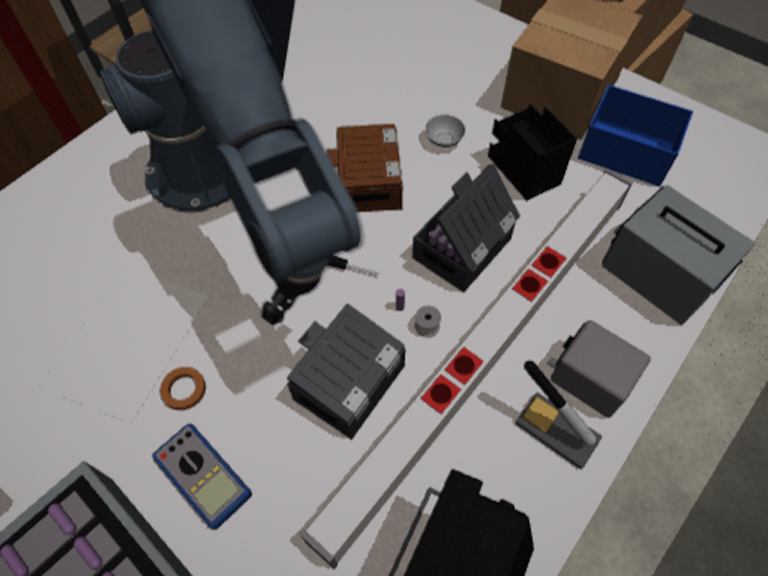

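View pics/t17.png

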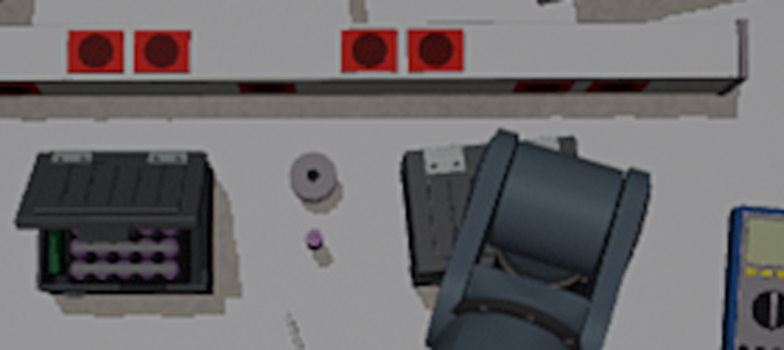

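The left lid still stands open and the right lid is down. I'll straighten the tool and descend ahead of the right box's front.

{"method": "apply_moves", "body": {
  "steps": [
    [1,10,-10,-5,0.3,0,0.15],
    [2,30,-25,-10,0.7,-0.3,0.15],
    [3,70,-31,-14,1,-0.5,0.15],
    [3,110,-31,-14.2,1,-0.5,0.15],
    [3,140,-31,-14.2,1,-0.5,0.15],
    [3,149,-31,-14.2,1,-0.5,0.15],
    [3,149,-31,-14.2,1,-0.5,0.15]
  ]
}}

```text
t: 19.68
tcp_pos: [0.5035, -0.2012, 0.0182]
tcp_rot: [-0.479, -0.514, 0.519, 0.487]
ft_force: [-0.2, -0.0, 0.4]
width: 0.852
```

Run:
```python
from h import *
s=telemetry.state(); print(s["t"],s["tcp_pos"],s["ft_force"],s["width"])
print(rel(loc("R",-.06,0,.0),down(4,0)))
p=snap("scene")
W=world(p)
im=p["color"][180:300,160:290,::-1].astype(float); im=np.clip(im*2.2,0,255).astype(np.uint8)
cv2.imwrite("pics/s18.png",cv2.resize(im,None,fx=5.5,fy=5,interpolation=cv2.INTER_LANCZOS4))
def pr(q):
    c=p["world_to_cam"]@np.append(q,1); return (c[0]/c[2]*p["fx"]+p["cx"]).round(1),(c[1]/c[2]*p["fy"]+p["cy"]).round(1)
print([pr(loc("R",-.06,-.04,z)) for z in(0,.02,.04,.06)])
m=W.reshape(-1,3); d=m-s["tcp_pos"]; k=(np.abs(d[:,0])<.03)&(np.abs(d[:,1])<.07)&(m[:,2]>.012)&(m[:,2]<.2)
q=m[k]; print(np.histogram(q[:,2],bins=np.arange(.01,.21,.01)))
```

```text
19.675 [ 0.50347389 -0.20123716  0.01819435] [-0.1749886  -0.04298764  0.3763729 ] 0.8515531584169697
[-1.9, 18.2, -1.5, -0.72, -0.1, 0.23]
[(np.float64(188.9), np.float64(242.5)), (np.float64(187.9), np.float64(239.7)), (np.float64(186.9), np.float64(236.8)), (np.float64(185.8), np.float64(233.9))]
(array([  0,   0,   0,   0,   0,   6,  16,  22,  15,  10,  57,  59,  59,
        44,  53, 108,  59,  14,  20]), array([0.01, 0.02, 0.03, 0.04, 0.05, 0.06, 0.07, 0.08, 0.09, 0.1 , 0.11,
       0.12, 0.13, 0.14, 0.15, 0.16, 0.17, 0.18, 0.19, 0.2 ]))
```

View pics/s18.png

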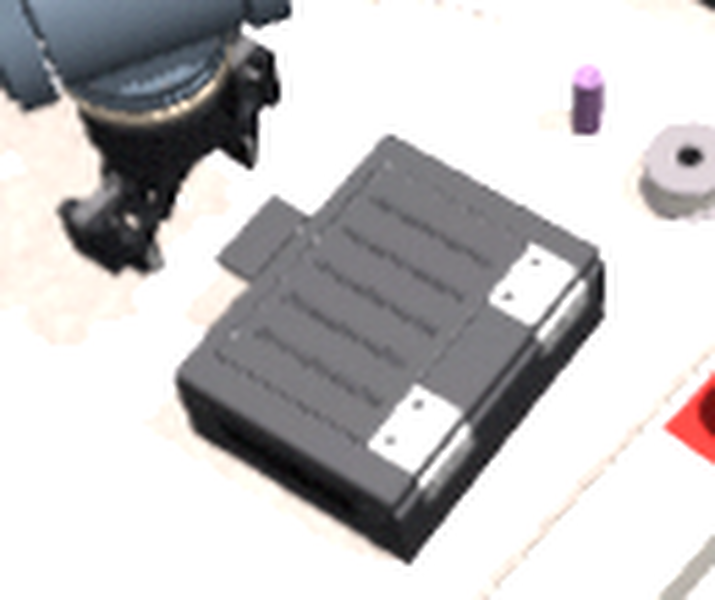

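The lid is fully shut, with the tab at (265,240). Depth puts the fingertips at z≈0.065 for TCP 0.018, so there's still room to go lower. I'll refit the right box's pose from this view first.

```bash
cat >> h.py <<'E'
def fit(P,yaws):
    # lid-top points -> yaw by min width; returns yaw,y range,x hist edges
    xy=P[:,:2];best=None
    for y in yaws:
        t=np.deg2rad(y);R=np.array([[np.cos(t),np.sin(t)],[-np.sin(t),np.cos(t)]]);q=xy@R.T
        lo,hi=np.percentile(q[:,1],[.3,99.7])
        if best is None or hi-lo<best[0]: best=(hi-lo,y,lo,hi,q)
    w,y,lo,hi,q=best
    s=q[np.abs(q[:,1]-(lo+hi)/2)>.035]
    return dict(w=w,yaw=y,yc=(lo+hi)/2,x=np.percentile(s[:,0],[.5,1,99,99.5]),tab=q[:,0].min())
E
python3 - <<'E'
from h import *
p=read_camera("scene");W=world(p)
P=rect(W,(185,195,275,285),.088,.106); print("scene",len(P),fit(P,np.arange(-10,12,.5)))
p=read_camera("top");W=world(p)
P=rect(W,(285,135,370,210),.088,.106); print("top",len(P),fit(P,np.arange(-10,12,.5)))
# trunk edge line in scene? top only
T=rect(W,(85,95,425,140),.08,.097)
ys=np.arange(-.4,.41,.04); xs=[np.percentile(T[np.abs(T[:,1]-y)<.02][:,0],1) for y in ys]; c=np.polyfit(ys,xs,1); print("trunk",c,np.rad2deg(np.arctan(c[0])))
im=p["color"][130:215,280:380,::-1]; cv2.imwrite("pics/t18.png",cv2.resize(im,None,fx=6,fy=6))
E
```

```text
scene 3198 {'w': np.float64(0.17881628488313508), 'yaw': np.float64(4.5), 'yc': np.float64(-0.2415947468731151), 'x': array([0.54977681, 0.55085603, 0.68245016, 0.68312773]), 'tab': np.float64(0.5227902487296684)}
top 2596 {'w': np.float64(0.17878942066533107), 'yaw': np.float64(4.0), 'yc': np.float64(-0.23855949457786874), 'x': array([0.55158214, 0.55196537, 0.68237777, 0.68338968]), 'tab': np.float64(0.5506870672816745)}
trunk [0.02002875 0.77468923] 1.1474095411093879
```

Run:
```python
from h import *
print("A",rel(loc("R",-.06,0,-.008),down(4,0)))
print("B",rel(loc("R",-.016,0,-.008),down(4,0)), loc("R",-.016,0,0))
```

```text
A [-1.8, 26.9, -1.3, -0.65, -0.09, 0.19]
B [-1.7, 26.4, -45.3, -0.65, -0.09, 0.19] [ 0.54878153 -0.1999059   0.        ]
```

{"method": "apply_moves", "body": {
  "steps": [
    [-1.8,13,-1.3,-0.6,0,0.2,0.15],
    [-1.8,26,-1.3,-0.6,0,0.2,0.15],
    [-1.8,26.5,-10,-0.6,0,0.2,0.15],
    [-1.8,26.5,-22,-0.6,0,0.2,0.15],
    [-1.8,26.5,-33,-0.6,0,0.2,0.15],
    [-1.8,26.5,-40,-0.6,0,0.2,0.15],
    [-1.8,26.5,-43,-0.6,0,0.2,0.15]
  ]
}}

```text
t: 20.7
tcp_pos: [0.547, -0.2, -0.0081]
tcp_rot: [-0.482, -0.517, 0.517, 0.483]
ft_force: [-0.1, 0.3, -0.5]
width: 0.854
```

Run:
```python
from h import *
s=telemetry.state(); print(s["t"],s["tcp_pos"],s["ft_force"],s["width"])
print(rel(loc("R",-.016,0,-.008),down(4,0)))
p=snap("scene")
im=p["color"][180:300,160:290,::-1].astype(float); im=np.clip(im*2.2,0,255).astype(np.uint8)
cv2.imwrite("pics/s19.png",cv2.resize(im,None,fx=5.5,fy=5,interpolation=cv2.INTER_LANCZOS4))
# push plan
n=lambda y:np.array([np.cos(np.deg2rad(y)),np.sin(np.deg2rad(y)),0])
c0=loc("R",.07,0,0); y1=-.1953; c1=np.array([.7747+.0200*y1,y1,0])-.07*n(-1.15)
print(c0,c1)
for f in (0,.1,.2,.3,.4,.5,.6,.7,.8,.9,1,1.05):
    yaw=4-5.15*min(f,1); c=c0+(c1-c0)*f; t=c-(.07+.012)*n(yaw); t[2]=-.008
    print(f,t.round(4),rel(t,down(yaw,0)))
```

```text
20.7 [ 0.54697043 -0.20002054 -0.00806937] [-0.10164875  0.31040462 -0.49283312] 0.8543447629774445
[-0.0, -0.1, -1.8, -0.05, -0.07, -0.01]
[ 0.63457204 -0.19390684  0.        ] [ 0.7008081 -0.1938951  0.       ]
0 [ 0.5528 -0.1996 -0.008 ] [0.0, -0.1, -5.8, -0.04, -0.07, -0.01]
0.1 [ 0.5593 -0.1989 -0.008 ] [0.3, -0.1, -12.4, -0.04, 0.44, -0.01]
0.2 [ 0.5659 -0.1982 -0.008 ] [0.6, -0.1, -19.0, -0.04, 0.96, -0.01]
0.3 [ 0.5725 -0.1974 -0.008 ] [0.9, -0.1, -25.6, -0.04, 1.47, -0.01]
0.4 [ 0.5791 -0.1967 -0.008 ] [1.2, -0.1, -32.3, -0.04, 1.99, -0.01]
0.5 [ 0.5857 -0.1959 -0.008 ] [1.4, -0.1, -38.9, -0.04, 2.5, -0.01]
0.6 [ 0.5923 -0.1952 -0.008 ] [1.7, -0.1, -45.5, -0.04, 3.02, -0.01]
0.7 [ 0.5989 -0.1945 -0.008 ] [2.0, -0.1, -52.2, -0.04, 3.53, -0.01]
0.8 [ 0.6056 -0.1937 -0.008 ] [2.3, -0.1, -58.9, -0.04, 4.05, -0.01]
0.9 [ 0.6122 -0.193  -0.008 ] [2.6, -0.1, -65.5, -0.04, 4.56, -0.01]
1 [ 0.6188 -0.1922 -0.008 ] [2.9, -0.1, -72.2, -0.04, 5.08, -0.01]
1.05 [ 0.6221 -0.1922 -0.008 ] [2.6, -0.1, -75.5, -0.04, 5.08, -0.01]
```

View pics/s19.png

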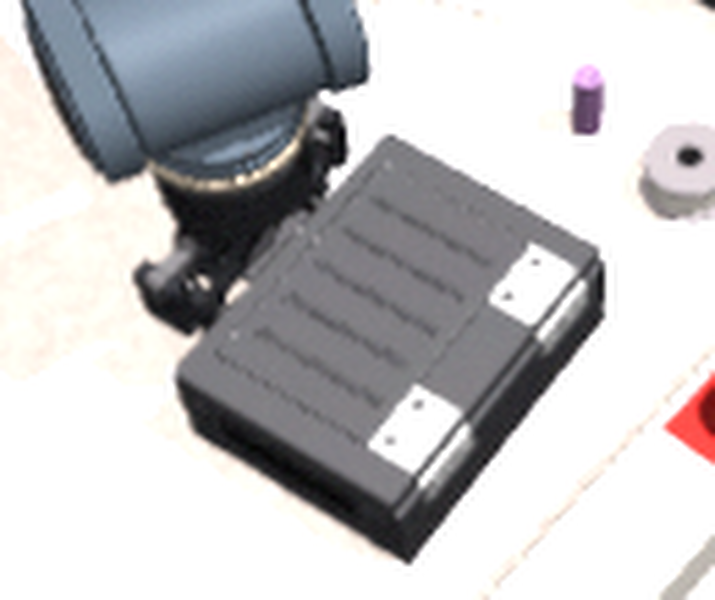

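The fingers straddle the tab just ahead of the face. I'll push gently.

{"method": "apply_moves", "body": {
  "steps": [
    [0,0,-3,0,0,0,0.15],
    [0,0,-6,0,0,0,0.15],
    [0.2,0,-10,0,0.2,0,0.15],
    [0.4,0,-15,0,0.6,0,0.15],
    [0.6,0,-20,0,1,0,0.15],
    [0.8,0,-25,0,1.4,0,0.15],
    [1,0,-29,0,1.7,0,0.15],
    [1.2,0,-32,0,2,0,0.15]
  ]
}}

```text
t: 21.75
tcp_pos: [0.5779, -0.1965, -0.0082]
tcp_rot: [-0.491, -0.508, 0.509, 0.492]
ft_force: [-7.2, -0.3, 4.0]
width: 0.852
```

Run:
```python
from h import *
s=telemetry.state(); print(s["t"],s["tcp_pos"],s["ft_force"],s["width"])
p=snap("scene");W=world(p)
P=rect(W,(185,195,300,300),.088,.106); print("scene",len(P),fit(P,np.arange(-10,12,.5)))
im=p["color"][180:300,160:290,::-1].astype(float); im=np.clip(im*2.2,0,255).astype(np.uint8)
cv2.imwrite("pics/s20.png",cv2.resize(im,None,fx=5.5,fy=5,interpolation=cv2.INTER_LANCZOS4))
p=read_camera("top");W=world(p)
P=rect(W,(285,130,370,210),.088,.106); print("top",len(P),fit(P,np.arange(-10,12,.5)))
```

```text
21.75 [ 0.57786478 -0.19650966 -0.00818689] [-7.22494334 -0.33093426  4.0253753 ] 0.8516257949670728
scene 3219 {'w': np.float64(0.17823558086494484), 'yaw': np.float64(1.5), 'yc': np.float64(-0.20970241323519107), 'x': array([0.56864864, 0.57251337, 0.72021589, 0.72072233]), 'tab': np.float64(0.5624214559234777)}
top 1791 {'w': np.float64(0.17914196978264418), 'yaw': np.float64(1.0), 'yc': np.float64(-0.20555155413668236), 'x': array([0.58912253, 0.59169767, 0.72140376, 0.72231249]), 'tab': np.float64(0.588081018800414)}
```

View pics/s20.png

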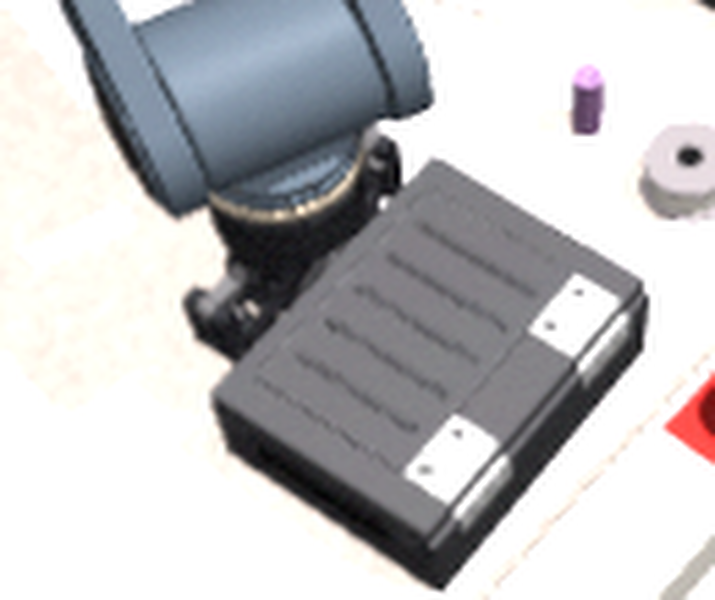

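The box follows flat and is turning square, at about 7 N push force, with about 41 mm left. Continuing.

Run:
```python
from h import *
s=telemetry.state()
a=s["tcp_pos"];b=np.array([.6188,-.1935,-.008])
for f in (.12,.25,.38,.5,.63,.76,.88,1): print(rel(a+(b-a)*f,down(1.9+(-1.15-1.9)*f,0)))
```

```text
[0.2, -0.0, -4.9, -0.13, 0.39, 0.02]
[0.4, -0.1, -10.1, -0.13, 0.78, 0.02]
[0.6, -0.1, -15.4, -0.13, 1.18, 0.02]
[0.8, -0.1, -20.3, -0.13, 1.54, 0.01]
[1.0, -0.2, -25.6, -0.13, 1.94, 0.01]
[1.3, -0.2, -30.8, -0.13, 2.34, 0.01]
[1.5, -0.2, -35.7, -0.13, 2.7, 0.01]
[1.7, -0.3, -40.6, -0.13, 3.07, 0.01]
```

{"method": "apply_moves", "body": {
  "steps": [
    [0.2,0,-5,0,0.4,0,0.15],
    [0.4,0,-10,0,0.8,0,0.15],
    [0.6,0,-15.4,0,1.2,0,0.15],
    [0.8,0,-20.3,0,1.5,0,0.15],
    [1,0,-25.6,0,1.9,0,0.15],
    [1.3,0,-30.5,0,2.3,0,0.15],
    [1.5,0,-34,0,2.7,0,0.15],
    [1.6,0,-36.5,0,3,0,0.15]
  ]
}}

```text
t: 22.85
tcp_pos: [0.6139, -0.1935, -0.0083]
tcp_rot: [-0.503, -0.494, 0.496, 0.506]
ft_force: [-8.0, 0.6, 5.3]
width: 0.853
```

Run:
```python
from h import *
s=telemetry.state(); print(s["t"],s["tcp_pos"],s["ft_force"],s["width"])
p=read_camera("top");W=world(p)
P=rect(W,(285,120,370,210),.09,.106); print("top",len(P),fit(P,np.arange(-10,12,.5)))
im=p["color"][105:205,285:385,::-1].astype(float); im=np.clip(im*2.2,0,255).astype(np.uint8)
cv2.imwrite("pics/t21.png",cv2.resize(im,None,fx=6,fy=6,interpolation=cv2.INTER_LANCZOS4))
```

```text
22.85 [ 0.61391198 -0.19354178 -0.00825179] [-8.0222323   0.58740516  5.29572536] 0.8530116142206067
top 1592 {'w': np.float64(0.17629950768144367), 'yaw': np.float64(-2.0), 'yc': np.float64(-0.17131773409728135), 'x': array([0.63339282, 0.63574123, 0.76717175, 0.76780123]), 'tab': np.float64(0.632797896242497)}
```

View pics/t21.png

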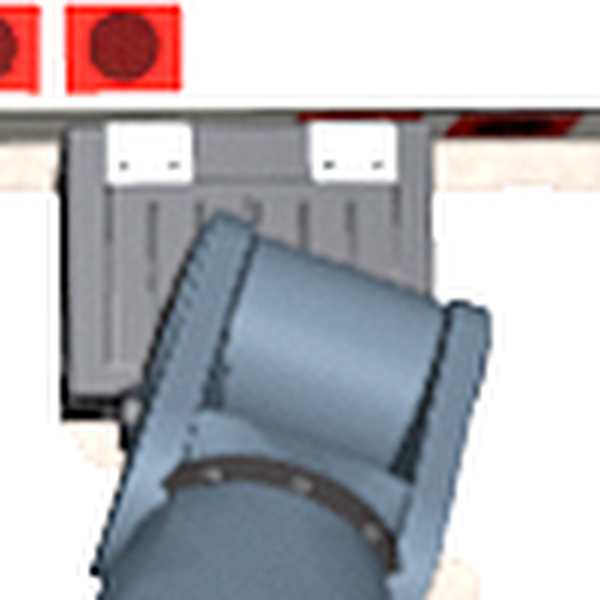

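About 5 mm left. I'll creep in and watch for the force rise.

{"method": "apply_moves", "body": {
  "steps": [
    [0,0,-2,0,0,0,0.15],
    [0,0,-3.5,0,0,0,0.15],
    [0,0,-4.5,0,0,0,0.15]
  ]
}}

```text
t: 23.28
tcp_pos: [0.6178, -0.1936, -0.0083]
tcp_rot: [-0.503, -0.494, 0.496, 0.507]
ft_force: [-7.3, 0.5, 4.5]
width: 0.852
```

{"method": "apply_moves", "body": {
  "steps": [
    [0,0,-1,0,0,0,0.15],
    [0,0,-2,0,0,0,0.15]
  ]
}}

```text
t: 23.52
tcp_pos: [0.6187, -0.1935, -0.0083]
tcp_rot: [-0.502, -0.493, 0.497, 0.507]
ft_force: [-14.7, 0.3, 9.4]
width: 0.849
```

{"method": "apply_moves", "body": {
  "steps": [
    [0,0,-1.5,0,0,0,0.15],
    [0,0,-2.2,0,0,0,0.15]
  ]
}}

```text
t: 23.78
tcp_pos: [0.6182, -0.1934, -0.0083]
tcp_rot: [-0.5, -0.492, 0.498, 0.509]
ft_force: [-21.0, 1.9, 12.9]
width: 0.854
```

Run:
```python
from h import *
s=telemetry.state(); print(s["t"],s["tcp_pos"],s["ft_force"],s["moment"])
p=snap("scene")
im=p["color"][190:310,190:320,::-1].astype(float); im=np.clip(im*2.2,0,255).astype(np.uint8)
cv2.imwrite("pics/s22.png",cv2.resize(im,None,fx=5.5,fy=5,interpolation=cv2.INTER_LANCZOS4))
p=read_camera("top")
im=p["color"][105:155,285:375,::-1].astype(float); im=np.clip(im*2.2,0,255).astype(np.uint8)
cv2.imwrite("pics/t22.png",cv2.resize(im,None,fx=8,fy=8,interpolation=cv2.INTER_LANCZOS4))
```

```text
23.775 [ 0.6182229  -0.19335371 -0.00834638] [-20.95741925   1.86522239  12.92326159] [-0.06286678  2.39843269 -0.15619023]
```

View pics/s22.png

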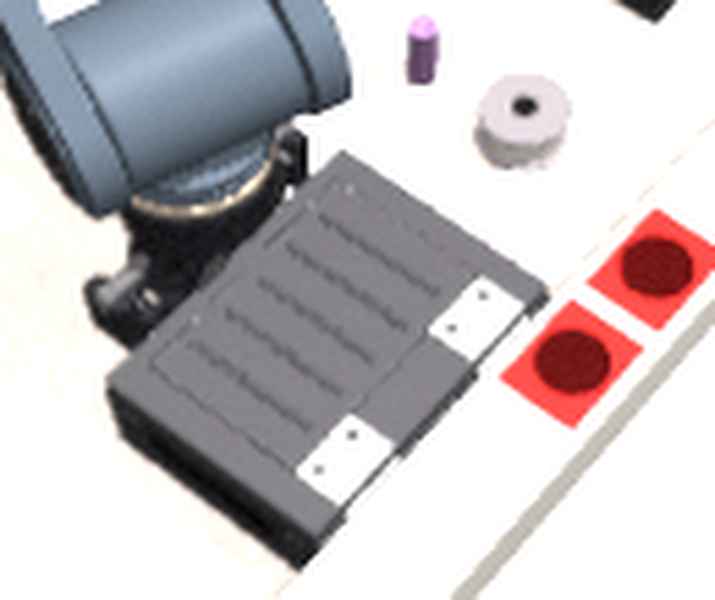

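View pics/t22.png

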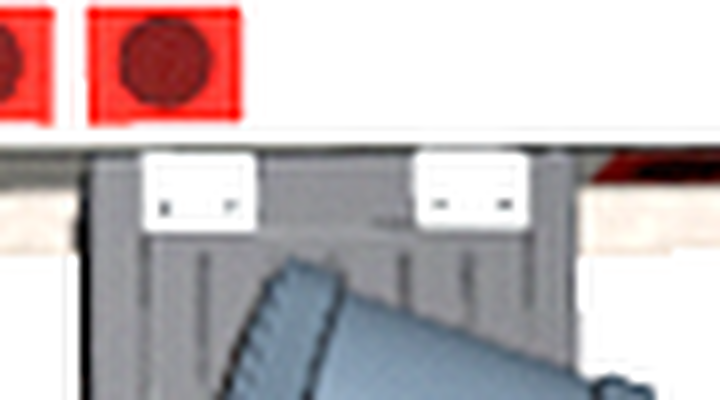

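The box's back edge meets the trunking evenly, with a 21 N push and little yaw moment. I'll back straight off, rise and look.

{"method": "apply_moves", "body": {
  "steps": [
    [0,0,5,0,0,0,0.15],
    [0,0,20,0,0,0,0.15],
    [0,0,45,0,0,0,0.15],
    [0,0,70,0,0,0,0.15],
    [0,-30,90,0,0,0,0.15],
    [0,-80,110,0,0,0,0.15],
    [0,-140,140,0,0,0,0.15],
    [0,-200,180,0,0,0,0.15]
  ]
}}

```text
t: 24.88
tcp_pos: [0.4482, -0.1906, 0.1842]
tcp_rot: [-0.501, -0.492, 0.498, 0.509]
ft_force: [0.0, -0.5, 0.5]
width: 0.854
```

{"method": "apply_moves", "body": {
  "steps": [
    [0,-20,30,0,0,0,0],
    [0,-30,60,0,0,0,0],
    [0,-40,90,0,0,0,0],
    [0,-40,90,0,0,0,0]
  ]
}}

```text
t: 25.38
tcp_pos: [0.358, -0.1891, 0.2262]
tcp_rot: [-0.502, -0.492, 0.497, 0.508]
ft_force: [0.9, -1.0, -1.1]
width: 1.0
```

Run:
```python
from h import *
s=telemetry.state(); print(s["t"],s["tcp_pos"],s["ft_force"])
p=snap("scene","s23.png",scale=1.5);W=world(p)
P=rect(W,(185,195,320,310),.09,.106); print("scene",len(P),fit(P,np.arange(-10,12,.25)))
p=snap("top");W=world(p)
P=rect(W,(285,100,370,210),.0915,.106); print("top",len(P),fit(P,np.arange(-10,12,.25)))
im=p["color"][95:220,150:430,::-1].astype(float); im=np.clip(im*2.2,0,255).astype(np.uint8)
cv2.imwrite("pics/t23.png",cv2.resize(im,None,fx=2.8,fy=2.8,interpolation=cv2.INTER_LANCZOS4))
im=p["color"][105:185,285:375,::-1].astype(float); im=np.clip(im*2.2,0,255).astype(np.uint8)
cv2.imwrite("pics/t23b.png",cv2.resize(im,None,fx=7,fy=7,interpolation=cv2.INTER_LANCZOS4))
```

```text
25.375 [ 0.35804516 -0.18908409  0.22620513] [ 0.89789805 -0.95198522 -1.13256633]
scene 3325 {'w': np.float64(0.17867929944559965), 'yaw': np.float64(-0.75), 'yc': np.float64(-0.1840610677330764), 'x': array([0.63670287, 0.63733775, 0.76901328, 0.76942058]), 'tab': np.float64(0.6100966952440793)}
top 2575 {'w': np.float64(0.1761589406377821), 'yaw': np.float64(-1.5), 'yc': np.float64(-0.17764973955278), 'x': array([0.63794472, 0.63833084, 0.76882769, 0.77107551]), 'tab': np.float64(0.611816004441899)}
```

View pics/t23b.png

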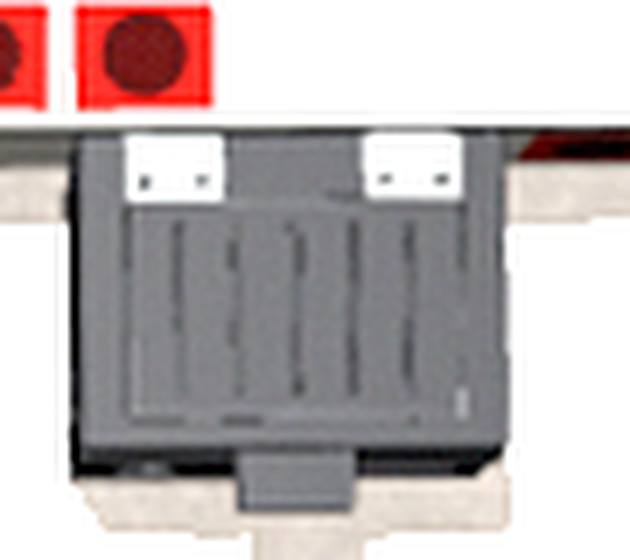

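View pics/t23.png

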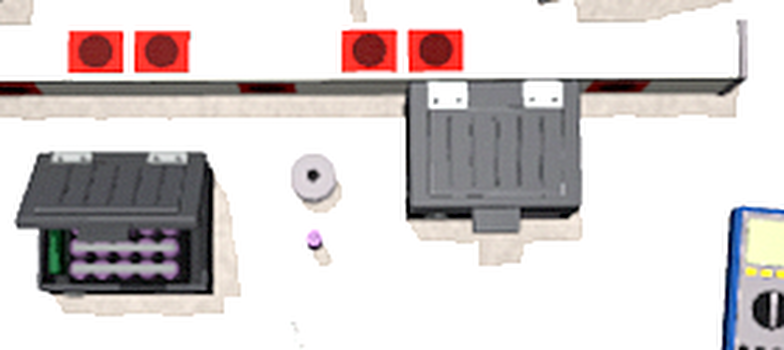

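View pics/s23.png

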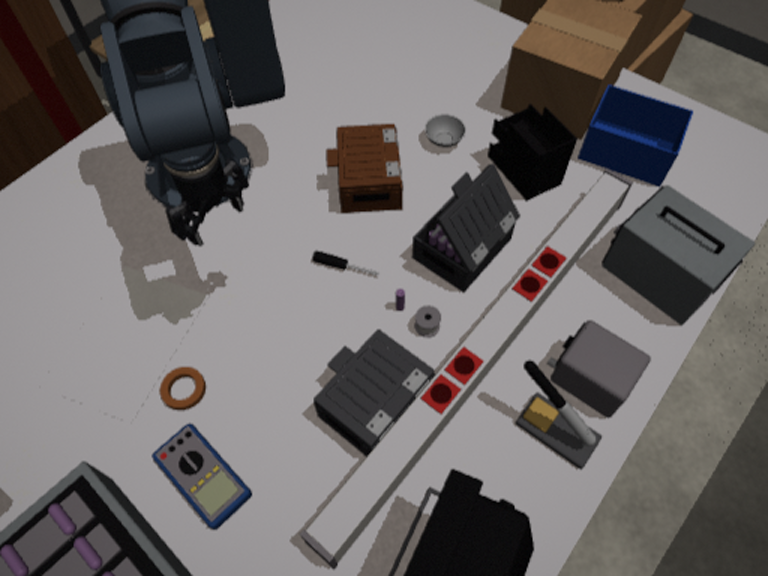

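The right box is lid-down with its back edge against the trunking, from (410,82) to (575,82) in the top crop. The left lid still stands open and the bystanders are where they began. I'll check the left lid's angle, then hand in.

Run:
```python
from h import *
p=read_camera("top");W=world(p)
Z=W[140:215,150:240].reshape(-1,3);q=Z[(Z[:,2]>.11)&(Z[:,2]<.25)]
c=np.polyfit(q[:,0],q[:,2],1); print("lid deg",np.rad2deg(np.arctan(-c[0])),"top z",q[:,2].max())
print(telemetry.state()["t"]); print(order.hand_in())
```

```text
lid deg 46.33615090593561 top z 0.2161089240389038
25.525
the job is handed in; nothing more can be done
None
```

The test found the slack hinge on the right-hand box, and the job was handed in at about 25.5 s. I never established which of the two is box_p and which is box_q.

- **Left box:** I lifted its lid by the tab to about 50° and let go, and it held. I left it in place. My last plane fit gave about 46°, and the lid was still standing when I handed in.
- **Right box:** I lifted its lid the same way and it sank shut by itself. I then pushed the shut box back with two fingers on its front face until the push force rose to about 21 N against the trunking.
- **Flush check:** the measured back face (x about 0.771 m) matches the trunking face (also about 0.771 m). The pictures show an even contact line.
- **Yaw check:** the two cameras disagree slightly on the box's yaw, -0.75° and -1.5°, against the trunking's -1.15°. I take that as measuring noise.
- **Bystanders:** the other objects and the brown look-alike show no movement in the last pictures, and the arm was clear of everything.
- **First grip failed:** the fingertips sat higher than the reported TCP suggested. They briefly pressed on top of the left tab with about 7 N before I regripped lower. I saw no shift of the box from it.

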